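# Open the junction box against the meter and lay the cable lug in it

## Task

Push the brown junction box's lid up past its balance point and ease it back until it leans against the enamel cover of the meter standing behind it and stays open there by itself; do not knock or press hard on the enamel, and do not shift the meter. Then lay the copper cable lug flat on the floor inside the open box, without dropping it in, and leave the other loose things on the desk where they are.

Things in the scene. Friction and masses are not known exactly. Their poses are not given: they have to be found in the camera images.
- junction_box: Brown bakelite box screwed to the desk. Origin: centre of its underside; +x points from its front to its hinge side; z up. 130 (x) by 184 (y) by 66 mm high, walls and floor 6 mm thick (inside floor 6 mm above the origin). A terminal block stands inside at the +y end (x -45 to 45, y 52 to 86 mm, 39 mm high); the inside floor from y -86 to 52 and x -59 to 59 mm is clear.
- box_hinge (a point): Middle of the lid's hinge axis, on the box, 71 mm in +x and 70 mm above the box's origin; the axis runs along the box's y. Axes as the box's.
- lid: Brown bakelite lid, 0.3 to 0.4 kg. Origin on the hinge axis; closed, its axes are the box's. Plate: x -144 to 0, y -99 to 99, z 2 to 9 mm; an 18 mm deep skirt hangs below it at the front (x -144 to -139) and both sides. In the middle of the front a lifting lip, 90 mm wide and 6 mm thick (z 2 to 8), sticks out from x -144 to -160 mm. Lifting takes 2 to 3.5 N at the lip.
- lip (a point): Middle of the underside of the lid's lifting lip (9 mm in from its front edge, 151 mm from the hinge axis); axes of the lid. How the lid behaves (angles from closed, 1.57 rad upright): balance point about 1.53; the hinge drags (0.11 N m): below 1.05 the lid falls shut, from upright to 1.9 it stays where left. No stop of its own there: it meets the meter somewhere from 1.65 to 1.9.
- meter: Meter with a cream enamel cover on a steel stand, 4.5 kg, standing loose behind the box. Origin: at desk height below the meter; -x faces the box. The cover is 126 mm wide; its flat front face lies 55 mm in -x of the origin, its rounded top front edge is 165 mm above the desk: the opened lid's outer face leans on that edge. The stand's foot spans x -55 to 135, y -75 to 75 mm.
- lug: Copper cable lug lying flat, 77 mm long, 90 g. Origin: on its underside below the middle of the round barrel (16 mm diameter, x -20 to 20 mm, axis along x, 8 mm up); the flat palm with the eye, 26 mm wide and 5 mm thick, reaches to x = 57 mm. Grip it across the barrel.
- gland: Bystander: upright brass cable gland, 38 mm across, 42 mm high; origin centre of its underside.
- wire_reel: Bystander: aluminium reel of 64 mm diameter, 38 mm high, lying on its flange; origin centre of its underside.
- pliers: Bystander: steel sealing pliers lying flat, about 135 mm long (x) and 65 mm wide, 16 mm high; origin on its underside at the pivot.
- seal_tin: Bystander: open aluminium tin, 76 mm across, 50 mm high; origin centre of its underside.
- mug: Bystander: white mug, 80 mm across, 85 mm high; origin centre of its underside.

How it is judged:
On the way:
1. the lid is past its balance point and leans on the meter's enamel cover (angle between lid's own z axis and vertical above 1.6 rad and contact force between lid and meter above 0.1 N), for 0.2 s.
At the end, for the whole second after the job is handed in: The lid stands past its balance point (more than 1.6 rad from closed) and rests in contact with the meter's cover by itself; the copper lug lies still and flat (within 0.15 rad) on the floor of the box, within 6 mm of floor height, and everything is let go (angle between lid's own z axis and vertical above 1.6 rad and contact force between lid and meter above 0.05 N and x of lug in the frame of junction_box between -0.06 and 0.06 m and y of lug in the frame of junction_box between -0.09 and 0.09 m and z of lug in the frame of junction_box below 0.012 m and angle between lug's own z axis and vertical below 0.15 rad and linear speed of lug below 0.02 m/s); the robot touches nothing.
It fails at once if the enamel cover is knocked or pressed hard by the lid (over 15 N) (contact force between lid and meter above 15 N).
It fails at once if the robot bumps the meter (over 15 N) (contact force between meter and the arm above 15 N).
It fails at once if the meter is shifted by more than 12 mm (distance of meter from where it was at the start of the episode above 0.012 m).
It fails at once if a bystander is shifted by more than 30 mm (distance of any of gland, wire_reel, pliers, seal_tin, mug from where it was at the start of the episode above 0.03 m).
It fails at once if the lug is dropped into the box instead of laid (falling at over 0.7 m/s inside it) (linear speed of lug above 0.7 m/s and z of lug in the frame of junction_box below 0.05 m and x of lug in the frame of junction_box between -0.06 and 0.06 m and y of lug in the frame of junction_box between -0.09 and 0.09 m).
It also fails if it takes over 72 s, if anything falls off the work surface, if the arm or the gripper's body presses on something with over 40 N, if the wrist force passes 120 N, or if a joint passes its speed limit or range.

## Robot

A 7-joint arm with a two-finger parallel gripper is mounted at the origin on the work surface. World frame = base frame: x ahead of the robot, y to its left, z up, the work surface at z = 0. Lengths are in m, angles in rad, forces in N, time in s.
With the tool pointing down it reaches from about 0.35 to 0.9 m from the base axis. Payload 7.2 kg.
Tool frame: the origin (TCP) lies at the very end of the fingers, on their centre line; the grasp point (between the pads) lies arm.pinch_z behind it (arm.pinch_z is the distance from the TCP to the grasp point, in m); z points along the fingers, y is the direction in which the jaws open and shut (so a half turn about z gives the same grasp; the last joint's range is limited). The gripper opens to 88 mm and grips with 3 to 60 N. Pads are 20 mm wide; open, the fingers measure 115 mm over their backs; the gripper's body (75 mm by 178 mm) begins 61 mm behind the grasp point.
Start: joints at [-1.288, 0.411, -0.013, 1.596, 0.006, 1.134, -0.082], TCP at [0.215, 0.587, 0.223] pointing down, gripper open.
Joint ranges: [-2.95, 2.95], [-0.29, 1.99], [-1.47, 1.44], [0.14, 2.54], [-1.03, 4.17], [0.13, 1.85], [-2.86, 2.86]. Speed limits (rad/s): [2.39, 2.39, 3.01, 3.01, 3.14, 3.14, 3.14].

## Interface

Orientations are given as a rotation vector (axis times angle).
In Python, from station import telemetry, vision, arm, boxes_of, spot_point gives the robot as it stands.
- The arm moves only by the tool jog_arm, never from a script. Its argument "moves" is a list of rows, each an object of numbers: "dx", "dy", "dz": the shift along the tool's x, y, z in mm; "wx", "wy", "wz": the turn, a rotation vector about the tool's x, y, z in rad. In form: [{"dx": .., "dy": .., "dz": .., "wx": .., "wy": .., "wz": ..}, ...]. A call has 1 to 8 rows; each row shifts and turns the pose as measured when the row begins, along the tool's axes as they then stand; what a row does not reach is not made up. A row lasts 1/12 s, in which the tool goes at most 41.7 mm and 7.16 degrees, less where a joint would pass 70% of its speed; a pose out of reach is approached as far as the arm can. A call with a gripper value outside its range is refused whole. "claw" is the opening, from -1 (shut) to 1 (fully open), set as the call begins (left out, the last holds). The fingers move at their own pace and stop on an object; the grip force is fixed at half the most. Time passes only in rows, so rows that do not move let the fingers close. It gives the time, the measured TCP pose, the force and the opening at its end, in the units of the state.
- telemetry.read_state(): the state, without advancing time (a new reading comes with each control period).
- vision.grab_frame(name): name is "scene" or "side" or "wrist"; returns (picture, depth): 384x512x3 uint8, blue, green, red; 384x512 float32, m along the optical axis (not along the pixel's ray), 0 where there is no reading.
- vision.camera_model(name): a dict with "mtx" (3x3 intrinsics, pixels), "origin" and "attitude" of the camera in the world. Camera axes: x right, y down, z forward; pixel columns grow to the right and rows downward; lengths in m; the calibration is good to about 2 mm. A picture is of the moment at which its call begins: read the wrist's pose just before it. camera_model takes no time and is no camera call; for the wrist camera it gives the pose at the moment of the call.
- arm.close_job(): hands the job in, once; it reports no verdict.
Trained networks look in the newest picture that a camera, given by its name, has taken for a name from the list of things; names that differ only in an ending like _2 or _b are one class to them, and where a whole thing is asked for, a point or a joint stands for the part that bears it (a point fixed in the world has none). Each returns a list of dicts, best first, with "p" (0 to 1); they miss things now and then, are a little off and sometimes report something else, mostly with a low value. They report only what shows in the picture. A call takes as long as a camera call.
- boxes_of(camera, label): "extent" ([centre column, centre row, width, height] in pixels, round what is visible of it).
- spot_point(camera, label): "xy" ([column, row] in pixels: a listed point, or the origin of a listed thing).
The state is a dict: "clock": time; "joint_pos": joint angles; "dq": joint speeds; "joint_torque": joint torques, N m; "ee_pos": TCP position; "ee_rot": TCP orientation; "contact_force": force on the tool from outside, world axes, zero at the start; "torque": the same for the moment, N m; "grip_width": finger opening in m.
Only numpy, scipy, OpenCV 4.12 (cv2) and the standard library are available. Lean on these libraries where they do the work, as an engineer would, in place of code of your own. Each camera call takes 0.05 s, during which the arm holds its last target.

## Working session

There is one attempt and no reset: what is moved stays moved. The work goes in short steps, Python scripts to look and compute and a tool call to move; the robot and the scene stay as the last step left them, time stands still between calls to the robot, and variables do not carry over. Pictures are saved under pics/ and viewed, and the job is handed in when it is done.

Besides the shell and the picture viewer there is one more tool, called after "Request:" as name(argument=value, ...) on one line, values as JSON. jog_arm: Moves the arm, as the interface text tells. Its arguments: {"type":"object","properties":{"moves":{"type":"array","items":{"type":"object","properties":{"dx":{"type":"number"},"dy":{"type":"number"},"dz":{"type":"number"},"wx":{"type":"number"},"wy":{"type":"number"},"wz":{"type":"number"}}}},"claw":{"type":"number"}},"required":["moves"]}

```bash
ls; mkdir -p pics
cat > h.py <<'E'
import numpy as np, cv2
from scipy.spatial.transform import Rotation as R
from station import telemetry, vision, arm, boxes_of, spot_point
def cam(n):
    m=vision.camera_model(n); K=np.array(m["mtx"]); o=np.array(m["origin"]); a=np.array(m["attitude"])
    A=a if a.shape==(3,3) else R.from_rotvec(a).as_matrix()
    return K,o,A
def cloud(n,d,c=None):
    K,o,A=c or cam(n)
    v,u=np.mgrid[0:d.shape[0],0:d.shape[1]]
    p=np.stack([(u-K[0,2])/K[0,0]*d,(v-K[1,2])/K[1,1]*d,d],-1)
    return p@A.T+o
def ray(n,uv,z,c=None):
    K,o,A=c or cam(n)
    r=A@np.array([(uv[0]-K[0,2])/K[0,0],(uv[1]-K[1,2])/K[1,1],1])
    return o+r*(z-o[2])/r[2]
def pose():
    s=telemetry.read_state(); return s,np.array(s["ee_pos"]),R.from_rotvec(s["ee_rot"])
E
python3 - <<'E'
from h import *
print(vision.camera_model("scene"))
print(telemetry.read_state(), arm.pinch_z)
for n in ["scene","side"]:
    p,d=vision.grab_frame(n); cv2.imwrite(f"pics/{n}0.png",p); np.save(f"{n}0.npy",d)
    print(n,cam(n)[1])
    for l in ["junction_box","lid","meter","lug","gland","wire_reel","pliers","seal_tin","mug"]:
        b=boxes_of(n,l)[:2]; s=spot_point(n,l)[:2]
        print(l,[(np.round(x["extent"]),round(x["p"],2)) for x in b],[(np.round(x["xy"],1),round(x["p"],2)) for x in s])
    for l in ["box_hinge","lip"]: print(l,[(np.round(x["xy"],1),round(x["p"],2)) for x in spot_point(n,l)[:2]])
E
```

```text
pics
{'mtx': array([[493.33047146,   0.        , 254.64147699],
       [  0.        , 493.33047146, 200.1022383 ],
       [  0.        ,   0.        ,   1.        ]]), 'origin': array([1.13044142, 0.83025539, 1.25881427]), 'attitude': array([-0.83081813, -2.61166613,  0.99810587])}
{'clock': 0.0, 'joint_pos': array([-1.28817749,  0.4118926 , -0.01271552,  1.5970572 ,  0.00558384,
        1.13430526, -0.08220735]), 'dq': array([ 0.00033136,  0.00015196,  0.00138818,  0.00017709, -0.00141014,
        0.00083369,  0.00043512]), 'joint_torque': array([-2.39865267e-04, -5.87947690e+01,  6.42112680e-01, -2.91074002e+01,
       -5.36258274e-02,  1.82826945e-02,  1.25942665e-04]), 'ee_pos': array([0.21464726, 0.58643234, 0.22180823]), 'ee_rot': array([-5.48189664e-01, -3.09320580e+00,  2.53896093e-03]), 'contact_force': array([-0.41975542, -0.61731134,  0.92405027]), 'torque': array([0.00817424, 0.00473983, 0.0207177 ]), 'grip_width': 0.08775069384452522} 0.0187
scene [1.13044142 0.83025539 1.25881427]
junction_box [(array([270., 258.,  76.,  75.]), 0.76)] [(array([270.3, 264.3]), 0.76), (ar
[... 1098 characters left out ...]
), 0.96)]
lug [(array([308., 253.,  23.,  23.]), 0.56)] [(array([370.1, 309.3]), 0.19)]
gland [(array([337., 202.,  14.,  14.]), 0.42), (array([212., 140.,  57.,  60.]), 0.22)] [(array([333.1, 206.2]), 0.46)]
wire_reel [(array([256., 259.,  23.,  24.]), 0.57)] [(array([258., 266.]), 0.86)]
pliers [(array([361., 317.,  42.,  55.]), 0.81)] [(array([370.4, 310.2]), 0.72)]
seal_tin [(array([375., 212.,  26.,  26.]), 0.9)] [(array([370.8, 219.8]), 0.58)]
mug [(array([138., 166.,  30.,  28.]), 0.9)] [(array([142.8, 178.5]), 0.96), (array([255.3, 267.1]), 0.56)]
box_hinge [(array([228.8, 155.3]), 0.75), (array([241.4, 175.8]), 0.54)]
lip [(array([259.6, 166.1]), 0.95), (array([333.7, 206.9]), 0.5)]
```

View pics/scene0.png

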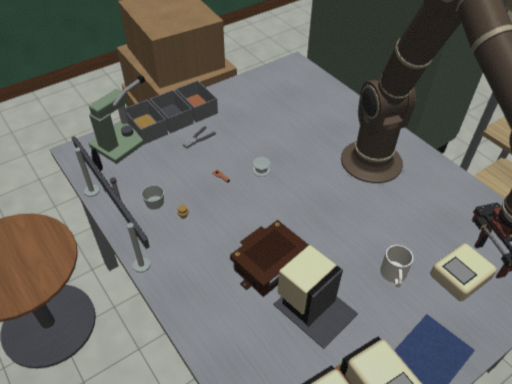

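View pics/side0.png

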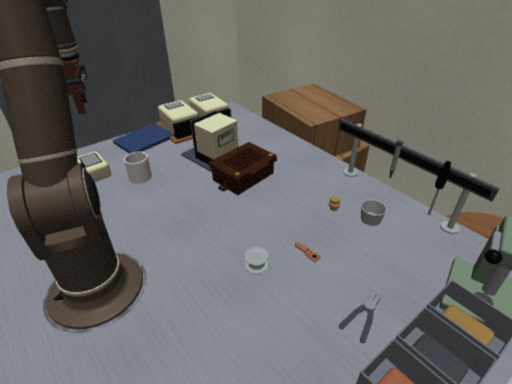

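Run:
```python
from h import *
ps={"scene":dict(box=(270.3,264.3),meter=(303.9,298.6),gland=(184.5,217.9),reel=(259.1,169.9),pliers=(192.3,143.4),mug=(391.7,271.2)),
"side":dict(box=(243.5,178.6),meter=(218.2,157.9),gland=(333.1,206.2),reel=(258,266),pliers=(370.4,310.2),tin=(370.8,219.8),mug=(142.8,178.5),lug=(308,253))}
for c in ps:
  for k,v in ps[c].items(): print(c,k,ray(c,v,0).round(3))
for c,h,l in [("scene",(285,267.1),(251.6,236.5)),("side",(228.8,155.3),(259.6,166.1))]:
  print(c,"hinge",ray(c,h,.07).round(3),"lip",ray(c,l,.072).round(3))
# lid top + meter
for c in ["scene","side"]:
  P=cloud(c,np.load(c+"0.npy")).reshape(-1,3)
  m=(P[:,2]>.076)&(P[:,2]<.084)&(abs(P[:,0]-.6)<.5)&(abs(P[:,1]-.0)<.5)
  print(c,m.sum())
```

```text
scene box [0.581 0.157 0.   ]
scene meter [ 0.573  0.31  -0.   ]
scene gland [ 0.703 -0.156  0.   ]
scene reel [ 0.368 -0.197  0.   ]
scene pliers [ 0.493 -0.461  0.   ]
scene mug [0.294 0.39  0.   ]
side box [0.575 0.149 0.   ]
side meter [0.582 0.324 0.   ]
side gland [ 0.708 -0.159  0.   ]
side reel [ 0.362 -0.2    0.   ]
side pliers [ 0.485 -0.474  0.   ]
side tin [ 0.749 -0.277  0.   ]
side mug [0.292 0.379 0.   ]
side lug [ 0.5   -0.252  0.   ]
scene hinge [0.583 0.227 0.07 ] lip [0.598 0.081 0.072]
side hinge [0.563 0.218 0.07 ] lip [0.603 0.091 0.072]
scene 2543
side 1544
```

Run:
```python
from h import *
for c in ["scene","side"]:
  im=cv2.imread(f"pics/{c}0.png"); d=np.load(c+"0.npy"); P=cloud(c,d)
  u,v=(270,260) if c=="scene" else (240,160)
  cv2.imwrite(f"pics/{c}0z.png",cv2.resize(im[v-65:v+65,u-75:u+75],None,fx=5,fy=5,interpolation=cv2.INTER_CUBIC))
  Q=P.reshape(-1,3)
  for nm,zl,zh,cx,cy,r in [("lid",.072,.090,.58,.15,.13),("metertop",.15,.2,.58,.31,.15),("lug",.003,.03,.5,-.25,.07)]:
    m=(Q[:,2]>zl)&(Q[:,2]<zh)&(np.hypot(Q[:,0]-cx,Q[:,1]-cy)<r)
    if m.sum()<5: print(c,nm,m.sum()); continue
    q=Q[m]; rc=cv2.minAreaRect(q[:,:2].astype(np.float32)*1000)
    print(c,nm,m.sum(),q.mean(0).round(4),rc, np.percentile(q[:,2],[5,50,95]).round(4))
    if nm=="lid":
        cc=cv2.boxPoints(rc); print(cc.round(0).tolist())
```

```text
scene lid 2717 [0.5932 0.1581 0.079 ] ((587.4525756835938, 154.849365234375), (201.5070343017578, 166.77427673339844), 7.075849533081055) [0.0746 0.0791 0.0833]
[[477.0, 225.0], [498.0, 60.0], [698.0, 85.0], [677.0, 250.0]]
scene metertop 1902 [0.5811 0.3264 0.1642] ((576.92724609375, 322.2845153808594), (128.16529846191406, 121.05317687988281), 8.940092086791992) [0.1572 0.1645 0.1691]
scene lug 156 [ 0.4999 -0.2448  0.007 ] ((498.2877197265625, -249.94400024414062), (127.69486236572266, 132.35716247558594), 50.03090286254883) [0.0032 0.0048 0.0156]
side lid 1532 [0.5753 0.1551 0.0807] ((581.3233642578125, 169.75733947753906), (201.47207641601562, 200.0044403076172), 8.0067777633667) [0.0758 0.0809 0.0839]
[[468.0, 255.0], [495.0, 57.0], [695.0, 85.0], [667.0, 283.0]]
side metertop 707 [0.5649 0.3092 0.1645] ((570.048828125, 319.305908203125), (129.12774658203125, 125.05133056640625), 10.275237083435059) [0.1533 0.1661 0.1696]
side lug 313 [ 0.4992 -0.2534  0.0074] ((500.020263671875, -250.3822021484375), (134.61395263671875, 129.07879638671875), 70.82508087158203) [0.0031 0.0057 0.0168]
```

View pics/scene0z.png

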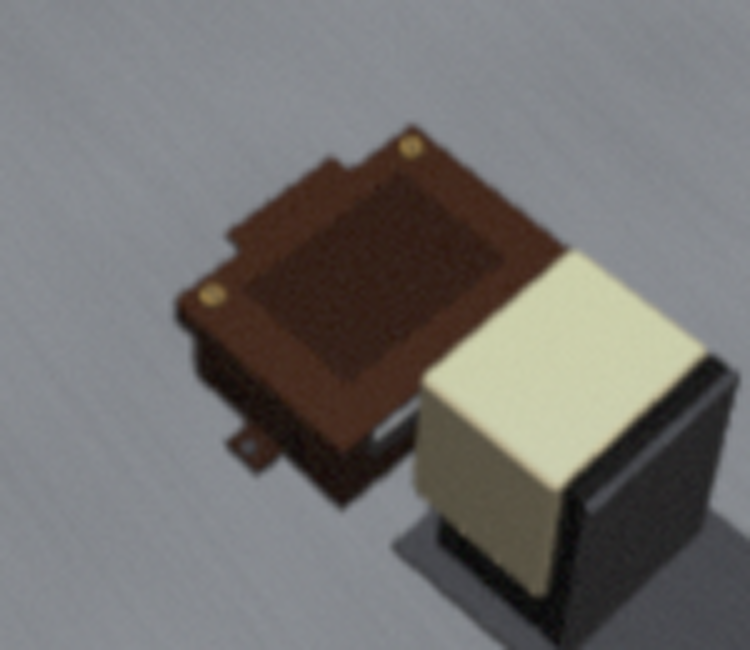

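View pics/side0z.png

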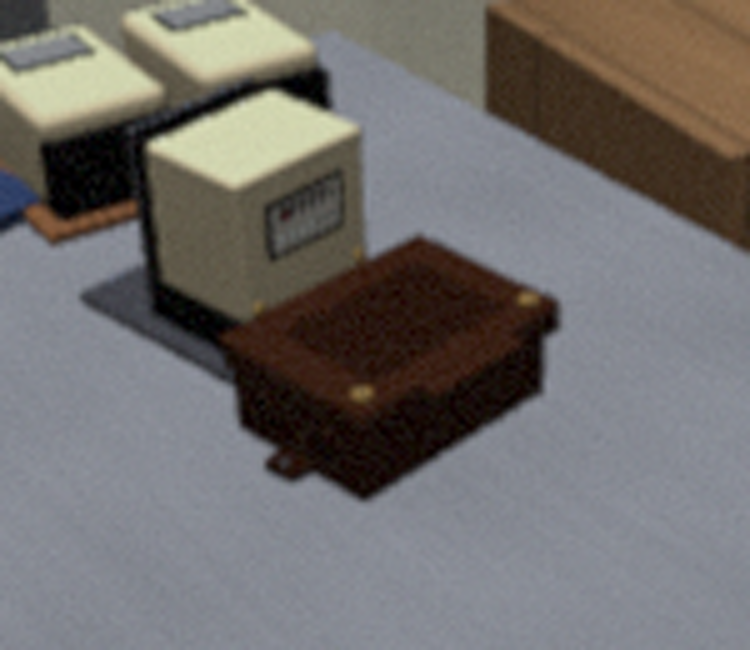

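```bash
cat >> h.py <<'E'
import json
def plan(tp,tR,n):
    s,p,r=pose(); tp=np.array(tp,float)
    rel=(r.inv()*tR).as_rotvec(); rows=[]
    for i in range(n):
        ri=r*R.from_rotvec(rel*i/n); d=ri.inv().apply((tp-p)/n)*1000; w=rel/n
        rows.append(dict(zip(["dx","dy","dz","wx","wy","wz"],[round(x,1) for x in d]+[round(x,3) for x in w])))
    print("dist",np.linalg.norm(tp-p)*1000/n,"ang",np.linalg.norm(rel)/n)
    for q in rows: print(json.dumps({k:v for k,v in q.items() if v}))
YAW=np.radians(7.6)  # lid long axis (world); box +x = (-sin,cos)
bx=np.array([-np.sin(YAW),np.cos(YAW),0]); by=np.array([-np.cos(YAW),-np.sin(YAW),0])
hinge=np.array([.577,.231,.070]); boxo=hinge-.071*bx-np.array([0,0,.07])
def orient(phi,sgn=1):
    z=bx*np.cos(phi)-np.array([0,0,np.sin(phi)]); y=-by*sgn; x=np.cross(y,z)
    return R.from_matrix(np.column_stack([x,y,z]))
E
python3 - <<'E'
from h import *
s,p,r=pose(); print(r.as_matrix().round(2)); print(orient(1.57).as_matrix().round(2))
plan([.3,.42,.34],r,6)
plan([.60,-.03,.26],orient(np.pi/2),16)
E
```

```text
[[-0.94  0.34  0.  ]
 [ 0.34  0.94  0.  ]
 [-0.    0.   -1.  ]]
[[-0.13  0.99 -0.  ]
 [ 0.99  0.13  0.  ]
 [ 0.    0.   -1.  ]]
dist 36.85504532451228 ang 0.0
{"dx": -22.9, "dy": -21.2, "dz": -19.6}
{"dx": -22.9, "dy": -21.2, "dz": -19.6}
{"dx": -22.9, "dy": -21.2, "dz": -19.6}
{"dx": -22.9, "dy": -21.2, "dz": -19.6}
{"dx": -22.9, "dy": -21.2, "dz": -19.6}
{"dx": -22.9, "dy": -21.2, "dz": -19.6}
dist 45.517654647597325 ang 0.06796063706144591
{"dx": -35.9, "dy": -27.9, "dz": -2.3, "wz": 0.068}
{"dx": -37.7, "dy": -25.4, "dz": -2.3, "wz": 0.068}
{"dx": -39.3, "dy": -22.8, "dz": -2.3, "wz": 0.068}
{"dx": -40.8, "dy": -20.1, "dz": -2.3, "wz": 0.068}
{"dx": -42.0, "dy": -17.3, "dz": -2.3, "wz": 0.068}
{"dx": -43.1, "dy": -14.4, "dz": -2.3, "wz": 0.068}
{"dx": -44.0, "dy": -11.4, "dz": -2.3, "wz": 0.068}
{"dx": -44.7, "dy": -8.4, "dz": -2.3, "wz": 0.068}
{"dx": -45.1, "dy": -5.4, "dz": -2.3, "wz": 0.068}
{"dx": -45.4, "dy": -2.3, "dz": -2.3, "wz": 0.068}
{"dx": -45.5, "dy": 0.8, "dz": -2.3, "wz": 0.068}
{"dx": -45.3, "dy": 3.9, "dz": -2.3, "wz": 0.068}
{"dx": -44.9, "dy": 7.0, "dz": -2.3, "wz": 0.068}
{"dx": -44.3, "dy": 10.0, "dz": -2.3, "wz": 0.068}
{"dx": -43.6, "dy": 13.0, "dz": -2.3, "wz": 0.068}
{"dx": -42.6, "dy": 15.9, "dz": -2.3, "wz": 0.068}
```

Request:
jog_arm(moves=[{"dx":-20,"dy":-22,"dz":-25},{"dx":-20,"dy":-22,"dz":-25},{"dx":-20,"dy":-20,"dz":-25},{"dx":-22,"dy":-20,"dz":-25},{"dx":-30,"dy":-20,"dz":-15,"wz":0.06},{"dx":-36,"dy":-16,"wz":0.08},{"dx":-38,"dy":-12,"wz":0.08},{"dx":-40,"dy":-8,"wz":0.08}], claw=-1)

```text
invalid input at $.moves[0]: expected keys dx, dy, dz, wx, wy, wz
```

Run:
```python
from h import *
s,p,r=pose(); print(p,s["joint_pos"].round(2))
plan([.60,-.05,.26],orient(np.pi/2),16)
```

```text
[0.21478697 0.58693747 0.22265768] [-1.29  0.41 -0.01  1.6   0.01  1.13 -0.08]
dist 46.58128233041123 ang 0.06796063706144591
{"dx": -36.3, "dy": -29.1, "dz": -2.3, "wz": 0.068}
{"dx": -38.2, "dy": -26.6, "dz": -2.3, "wz": 0.068}
{"dx": -39.9, "dy": -23.9, "dz": -2.3, "wz": 0.068}
{"dx": -41.4, "dy": -21.2, "dz": -2.3, "wz": 0.068}
{"dx": -42.8, "dy": -18.3, "dz": -2.3, "wz": 0.068}
{"dx": -43.9, "dy": -15.4, "dz": -2.3, "wz": 0.068}
{"dx": -44.9, "dy": -12.3, "dz": -2.3, "wz": 0.068}
{"dx": -45.6, "dy": -9.3, "dz": -2.3, "wz": 0.068}
{"dx": -46.1, "dy": -6.1, "dz": -2.3, "wz": 0.068}
{"dx": -46.4, "dy": -3.0, "dz": -2.3, "wz": 0.068}
{"dx": -46.5, "dy": 0.2, "dz": -2.3, "wz": 0.068}
{"dx": -46.4, "dy": 3.3, "dz": -2.3, "wz": 0.068}
{"dx": -46.1, "dy": 6.5, "dz": -2.3, "wz": 0.068}
{"dx": -45.5, "dy": 9.6, "dz": -2.3, "wz": 0.068}
{"dx": -44.8, "dy": 12.6, "dz": -2.3, "wz": 0.068}
{"dx": -43.8, "dy": 15.7, "dz": -2.3, "wz": 0.068}
```

All keys are required.

Request:
jog_arm(moves=[{"dx":-20,"dy":-22,"dz":-25,"wx":0,"wy":0,"wz":0},{"dx":-20,"dy":-22,"dz":-25,"wx":0,"wy":0,"wz":0},{"dx":-20,"dy":-20,"dz":-25,"wx":0,"wy":0,"wz":0},{"dx":-22,"dy":-20,"dz":-25,"wx":0,"wy":0,"wz":0},{"dx":-30,"dy":-20,"dz":-15,"wx":0,"wy":0,"wz":0.06},{"dx":-36,"dy":-16,"dz":0,"wx":0,"wy":0,"wz":0.08},{"dx":-38,"dy":-12,"dz":0,"wx":0,"wy":0,"wz":0.08},{"dx":-40,"dy":-8,"dz":0,"wx":0,"wy":0,"wz":0.08}], claw=-1)

```text
clock: 2.77
ee_pos: [0.3653, 0.3638, 0.3413]
ee_rot: [-0.989, -2.979, 0.001]
contact_force: [0.8, 0.9, 0.0]
grip_width: 0.0379
```

```bash
sed -i 's/for k,v in q.items() if v}/for k,v in q.items()}/' h.py
python3 - <<'E'
from h import *
s,p,r=pose(); print(p,s["joint_pos"].round(2))
plan([.60,-.05,.28],orient(np.radians(75)),16)
E
```

```text
[0.36529123 0.36382132 0.34129819] [-1.01  0.14  0.15  1.69 -0.02  1.32  0.08]
dist 29.980055726134914 ang 0.05223660912823734
{"dx": -27.2, "dy": -11.9, "dz": 3.8, "wx": -0.007, "wy": 0.015, "wz": 0.049}
{"dx": -27.9, "dy": -10.6, "dz": 3.3, "wx": -0.007, "wy": 0.015, "wz": 0.049}
{"dx": -28.4, "dy": -9.2, "dz": 2.8, "wx": -0.007, "wy": 0.015, "wz": 0.049}
{"dx": -28.8, "dy": -7.8, "dz": 2.3, "wx": -0.007, "wy": 0.015, "wz": 0.049}
{"dx": -29.2, "dy": -6.4, "dz": 1.8, "wx": -0.007, "wy": 0.015, "wz": 0.049}
{"dx": -29.5, "dy": -5.0, "dz": 1.3, "wx": -0.007, "wy": 0.015, "wz": 0.049}
{"dx": -29.8, "dy": -3.5, "dz": 0.8, "wx": -0.007, "wy": 0.015, "wz": 0.049}
{"dx": -29.9, "dy": -2.0, "dz": 0.3, "wx": -0.007, "wy": 0.015, "wz": 0.049}
{"dx": -30.0, "dy": -0.5, "dz": -0.1, "wx": -0.007, "wy": 0.015, "wz": 0.049}
{"dx": -30.0, "dy": 0.9, "dz": -0.6, "wx": -0.007, "wy": 0.015, "wz": 0.049}
{"dx": -29.9, "dy": 2.4, "dz": -1.0, "wx": -0.007, "wy": 0.015, "wz": 0.049}
{"dx": -29.7, "dy": 3.9, "dz": -1.5, "wx": -0.007, "wy": 0.015, "wz": 0.049}
{"dx": -29.4, "dy": 5.4, "dz": -1.9, "wx": -0.007, "wy": 0.015, "wz": 0.049}
{"dx": -29.1, "dy": 6.8, "dz": -2.3, "wx": -0.007, "wy": 0.015, "wz": 0.049}
{"dx": -28.7, "dy": 8.3, "dz": -2.7, "wx": -0.007, "wy": 0.015, "wz": 0.049}
{"dx": -28.2, "dy": 9.7, "dz": -3.1, "wx": -0.007, "wy": 0.015, "wz": 0.049}
```

Request:
jog_arm(moves=[{"dx":-33,"dy":-13,"dz":3,"wx":0,"wy":0,"wz":0.065},{"dx":-34,"dy":-12,"dz":3,"wx":0,"wy":0,"wz":0.065},{"dx":-35,"dy":-10,"dz":2,"wx":0,"wy":0,"wz":0.065},{"dx":-36,"dy":-8,"dz":2,"wx":0,"wy":0,"wz":0.065},{"dx":-36,"dy":-5,"dz":2,"wx":0,"wy":0,"wz":0.065},{"dx":-37,"dy":-3,"dz":0,"wx":0,"wy":0,"wz":0.065},{"dx":-37,"dy":0,"dz":0,"wx":0,"wy":0,"wz":0.065},{"dx":-37,"dy":3,"dz":0,"wx":0,"wy":0,"wz":0.065}])

```text
clock: 3.43
ee_pos: [0.5174, 0.0961, 0.331]
ee_rot: [-1.761, -2.6, -0.011]
contact_force: [1.0, 1.6, 0.4]
grip_width: 0.0003
```

Run:
```python
from h import *
s,p,r=pose(); print(p,s["joint_pos"].round(2))
plan([.60,-.05,.25],orient(np.radians(45)),8)
```

```text
[0.51738718 0.0960718  0.33102542] [-0.65  0.16  0.44  1.7  -0.08  1.29  0.19]
dist 23.293965924542828 ang 0.1020496366541462
{"dx": -20.8, "dy": 2.8, "dz": 10.0, "wx": -0.012, "wy": 0.097, "wz": 0.03}
{"dx": -21.6, "dy": 3.3, "dz": 8.0, "wx": -0.012, "wy": 0.097, "wz": 0.03}
{"dx": -22.2, "dy": 3.8, "dz": 5.9, "wx": -0.012, "wy": 0.097, "wz": 0.03}
{"dx": -22.5, "dy": 4.5, "dz": 3.8, "wx": -0.012, "wy": 0.097, "wz": 0.03}
{"dx": -22.7, "dy": 5.1, "dz": 1.7, "wx": -0.012, "wy": 0.097, "wz": 0.03}
{"dx": -22.6, "dy": 5.8, "dz": -0.5, "wx": -0.012, "wy": 0.097, "wz": 0.03}
{"dx": -22.2, "dy": 6.4, "dz": -2.6, "wx": -0.012, "wy": 0.097, "wz": 0.03}
{"dx": -21.7, "dy": 7.1, "dz": -4.6, "wx": -0.012, "wy": 0.097, "wz": 0.03}
```

Request:
jog_arm(moves=[{"dx":-21,"dy":3,"dz":10,"wx":-0.012,"wy":0.097,"wz":0.03},{"dx":-22,"dy":3,"dz":8,"wx":-0.012,"wy":0.097,"wz":0.03},{"dx":-22,"dy":4,"dz":6,"wx":-0.012,"wy":0.097,"wz":0.03},{"dx":-22,"dy":4,"dz":4,"wx":-0.012,"wy":0.097,"wz":0.03},{"dx":-23,"dy":5,"dz":2,"wx":-0.012,"wy":0.097,"wz":0.03},{"dx":-23,"dy":6,"dz":0,"wx":-0.012,"wy":0.097,"wz":0.03},{"dx":-22,"dy":6,"dz":-3,"wx":-0.012,"wy":0.097,"wz":0.03},{"dx":-22,"dy":7,"dz":-5,"wx":-0.012,"wy":0.097,"wz":0.03}])

```text
clock: 4.1
ee_pos: [0.6104, -0.0561, 0.2552]
ee_rot: [-1.612, -1.845, -0.732]
contact_force: [2.0, 1.0, -0.9]
grip_width: 0.0004
```

Run:
```python
from h import *
s,p,r=pose(); print(p,s["joint_pos"].round(2)); print(r.as_matrix().round(2))
for n in ["wrist","scene"]:
  im,d=vision.grab_frame(n); cv2.imwrite(f"pics/{n}1.png",im); np.save(n+"1.npy",d)
print(spot_point("wrist","lip"))
c=cam("wrist"); print(c[1], c[2].round(2))
for q in spot_point("wrist","lip")[:1]: print(ray("wrist",q["xy"],.072,c))
P=cloud("wrist",np.load("wrist1.npy"),c).reshape(-1,3)
m=(P[:,2]>.073)&(P[:,2]<.085)&(P[:,1]>.05)&(P[:,1]<.25)&(P[:,0]>.4)&(P[:,0]<.75)
print(m.sum(),cv2.boxPoints(cv2.minAreaRect(P[m][:,:2].astype(np.float32)*1000)).round(),cv2.minAreaRect(P[m][:,:2].astype(np.float32)*1000))
plan([.597,.02,.10],orient(np.radians(38)),8)
```

```text
[ 0.61040128 -0.05614685  0.25522901] [ 0.1   0.66  0.47  1.47 -0.9   1.68  0.89]
[[-0.11  0.99 -0.07]
 [ 0.68  0.12  0.73]
 [ 0.73  0.03 -0.68]]
[{'xy': [251.3, 194.8], 'p': 0.63}]
[ 0.61321012 -0.12384904  0.41439062] [[ 0.99  0.11 -0.04]
 [ 0.12 -0.85  0.51]
 [ 0.02 -0.51 -0.86]]
[0.58750877 0.07291055 0.072     ]
3540 [[449. 228.]
 [502.  51.]
 [679. 104.]
 [626. 281.]] ((564.3136596679688, 165.9775848388672), (184.61517333984375, 184.6349334716797), 16.643814086914062)
dist 21.34338736329725 ang 0.012282427395718635
{"dx": -7.2, "dy": -0.8, "dz": 20.1, "wx": 0.003, "wy": 0.012, "wz": 0.001}
{"dx": -7.4, "dy": -0.7, "dz": 20.0, "wx": 0.003, "wy": 0.012, "wz": 0.001}
{"dx": -7.6, "dy": -0.7, "dz": 19.9, "wx": 0.003, "wy": 0.012, "wz": 0.001}
{"dx": -7.9, "dy": -0.6, "dz": 19.8, "wx": 0.003, "wy": 0.012, "wz": 0.001}
{"dx": -8.1, "dy": -0.5, "dz": 19.7, "wx": 0.003, "wy": 0.012, "wz": 0.001}
{"dx": -8.4, "dy": -0.5, "dz": 19.6, "wx": 0.003, "wy": 0.012, "wz": 0.001}
{"dx": -8.6, "dy": -0.4, "dz": 19.5, "wx": 0.003, "wy": 0.012, "wz": 0.001}
{"dx": -8.8, "dy": -0.3, "dz": 19.4, "wx": 0.003, "wy": 0.012, "wz": 0.001}
```

View pics/wrist1.png

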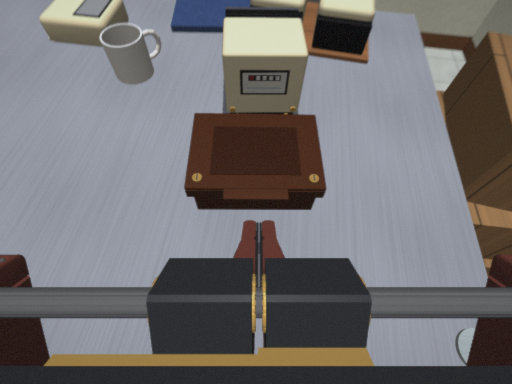

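View pics/scene1.png

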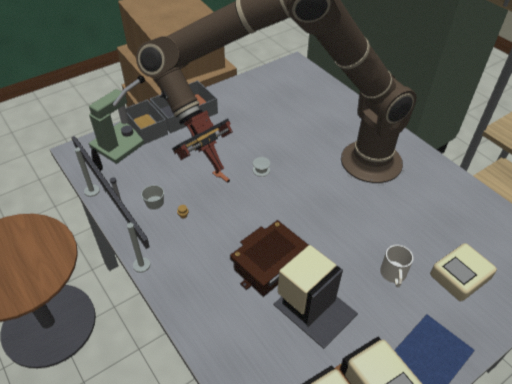

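Run:
```python
from h import *
c=cam("wrist")
for q in [(255,198),(222,198),(288,198),(255,195)]: print(ray("wrist",q,.072,c).round(4))
for q in [(189,190),(323,190),(321,116),(193,116)]: print(ray("wrist",q,.079,c).round(4))
print((hinge-bx*.160).round(4))
t=hinge-bx*.22; t[2]=.05
plan(t,orient(np.radians(45)),8)
```

```text
[0.594  0.0727 0.072 ]
[0.5494 0.0666 0.072 ]
[0.6388 0.0787 0.072 ]
[0.5934 0.0773 0.072 ]
[0.5044 0.0691 0.079 ]
[0.6851 0.0937 0.079 ]
[0.681  0.2339 0.079 ]
[0.4777 0.2041 0.079 ]
[0.5982 0.0724 0.07  ]
dist 26.724449432989054 ang 0.0048477020108351945
{"dx": -12.4, "dy": 0.0, "dz": 23.7, "wx": 0.003, "wy": -0.003, "wz": 0.001}
{"dx": -12.3, "dy": 0.1, "dz": 23.7, "wx": 0.003, "wy": -0.003, "wz": 0.001}
{"dx": -12.3, "dy": 0.2, "dz": 23.7, "wx": 0.003, "wy": -0.003, "wz": 0.001}
{"dx": -12.2, "dy": 0.3, "dz": 23.8, "wx": 0.003, "wy": -0.003, "wz": 0.001}
{"dx": -12.1, "dy": 0.4, "dz": 23.8, "wx": 0.003, "wy": -0.003, "wz": 0.001}
{"dx": -12.0, "dy": 0.5, "dz": 23.9, "wx": 0.003, "wy": -0.003, "wz": 0.001}
{"dx": -11.9, "dy": 0.6, "dz": 23.9, "wx": 0.003, "wy": -0.003, "wz": 0.001}
{"dx": -11.8, "dy": 0.7, "dz": 23.9, "wx": 0.003, "wy": -0.003, "wz": 0.001}
```

Good agreement: the lip edge measures (0.594, 0.073) against my model (0.598, 0.072). Going down to the pre-point.

Request:
jog_arm(moves=[{"dx":-12,"dy":0,"dz":24,"wx":0.003,"wy":-0.003,"wz":0},{"dx":-12,"dy":0,"dz":24,"wx":0.003,"wy":-0.003,"wz":0},{"dx":-12,"dy":0,"dz":24,"wx":0.003,"wy":-0.003,"wz":0},{"dx":-12,"dy":0,"dz":24,"wx":0.003,"wy":-0.003,"wz":0},{"dx":-12,"dy":0,"dz":24,"wx":0.003,"wy":-0.003,"wz":0},{"dx":-12,"dy":0,"dz":24,"wx":0.003,"wy":-0.003,"wz":0},{"dx":-12,"dy":0,"dz":24,"wx":0.003,"wy":-0.003,"wz":0},{"dx":-12,"dy":0,"dz":24,"wx":0.003,"wy":-0.003,"wz":0}])

```text
clock: 4.97
ee_pos: [0.6154, 0.0286, 0.0681]
ee_rot: [-1.595, -1.921, -0.704]
contact_force: [0.7, -0.1, -0.7]
grip_width: 0.0004
```

Run:
```python
from h import *
s,p,r=pose(); print(p,s["joint_pos"].round(2)); print(r.as_matrix().round(2))
im,d=vision.grab_frame("wrist"); cv2.imwrite("pics/wrist2.png",im)
t=hinge-bx*.156; t[2]=.049
plan(t,orient(np.radians(45)),4)
```

```text
[0.61536889 0.02858887 0.06807281] [ 0.02  0.81  0.36  1.65 -0.98  1.34  1.06]
[[-0.15  0.99 -0.08]
 [ 0.7   0.16  0.69]
 [ 0.69  0.05 -0.72]]
dist 12.28507992457388 ang 0.01501097111961591
{"dx": 5.7, "dy": -2.2, "dz": 10.6, "wx": 0.002, "wy": 0.003, "wz": 0.014}
{"dx": 5.7, "dy": -2.3, "dz": 10.7, "wx": 0.002, "wy": 0.003, "wz": 0.014}
{"dx": 5.6, "dy": -2.3, "dz": 10.7, "wx": 0.002, "wy": 0.003, "wz": 0.014}
{"dx": 5.5, "dy": -2.4, "dz": 10.7, "wx": 0.002, "wy": 0.003, "wz": 0.014}
```

View pics/wrist2.png

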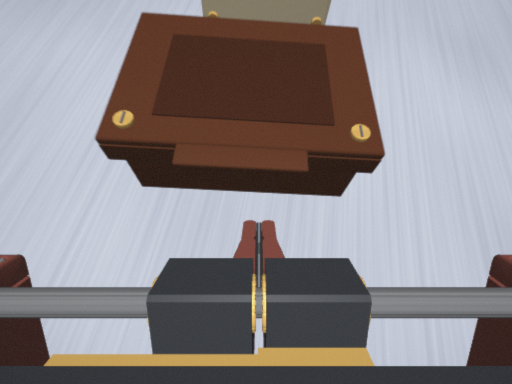

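Request:
jog_arm(moves=[{"dx":-8,"dy":-3,"dz":8,"wx":0,"wy":0,"wz":0.01},{"dx":-8,"dy":-3,"dz":8,"wx":0,"wy":0,"wz":0.01},{"dx":-1,"dy":-3,"dz":2,"wx":0,"wy":0,"wz":0.01},{"dx":0,"dy":0,"dz":0,"wx":0,"wy":0,"wz":0}])

```text
clock: 5.35
ee_pos: [0.6068, 0.0363, 0.0438]
ee_rot: [-1.608, -1.901, -0.69]
contact_force: [0.5, 0.1, 0.6]
grip_width: 0.0006
```

Run:
```python
from h import *
s,p,r=pose(); print(p,s["joint_pos"].round(2)); print(r.as_matrix().round(2)); print((p-hinge)@bx,s["contact_force"])
t=hinge-bx*.156; t[2]=.049
plan(t,orient(np.radians(45)),5)
```

```text
[0.60684309 0.036339   0.04378151] [ 0.03  0.83  0.33  1.67 -0.99  1.3   1.07]
[[-0.13  0.99 -0.08]
 [ 0.71  0.15  0.69]
 [ 0.7   0.03 -0.72]]
-0.1968979458814461 [0.4669903  0.07357718 0.61309834]
dist 8.281516158448964 ang 0.00840600854084074
{"dx": 6.6, "dy": -0.6, "dz": 4.9, "wx": 0.002, "wy": 0.003, "wz": 0.008}
{"dx": 6.6, "dy": -0.6, "dz": 5.0, "wx": 0.002, "wy": 0.003, "wz": 0.008}
{"dx": 6.6, "dy": -0.6, "dz": 5.0, "wx": 0.002, "wy": 0.003, "wz": 0.008}
{"dx": 6.6, "dy": -0.7, "dz": 5.0, "wx": 0.002, "wy": 0.003, "wz": 0.008}
{"dx": 6.5, "dy": -0.7, "dz": 5.0, "wx": 0.002, "wy": 0.003, "wz": 0.008}
```

Request:
jog_arm(moves=[{"dx":6.5,"dy":-0.6,"dz":5,"wx":0,"wy":0,"wz":0.008},{"dx":6.5,"dy":-0.6,"dz":5,"wx":0,"wy":0,"wz":0.008},{"dx":6.5,"dy":-0.6,"dz":5,"wx":0,"wy":0,"wz":0.008},{"dx":6.5,"dy":-0.6,"dz":5,"wx":0,"wy":0,"wz":0.008},{"dx":4,"dy":-0.6,"dz":3,"wx":0,"wy":0,"wz":0},{"dx":0,"dy":0,"dz":0,"wx":0,"wy":0,"wz":0}])

```text
clock: 5.85
ee_pos: [0.5999, 0.0741, 0.0527]
ee_rot: [-1.642, -1.872, -0.681]
contact_force: [-0.9, -1.4, -2.4]
grip_width: 0.0007
```

Run:
```python
from h import *
s,p,r=pose(); print(p,s["joint_pos"].round(2)); print((p-hinge)@bx,s["contact_force"])
im,d=vision.grab_frame("wrist"); cv2.imwrite("pics/wrist3.png",im)
im,d=vision.grab_frame("side"); cv2.imwrite("pics/side3.png",cv2.resize(im[90:230,160:320],None,fx=5,fy=5))
```

```text
[0.5998766  0.0741394  0.05266306] [-0.    0.79  0.29  1.73 -1.    1.24  1.01]
-0.15850824251477635 [-0.87884433 -1.38445331 -2.43710734]
```

View pics/wrist3.png

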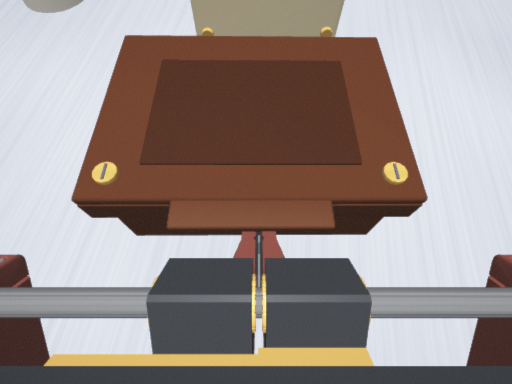

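View pics/side3.png

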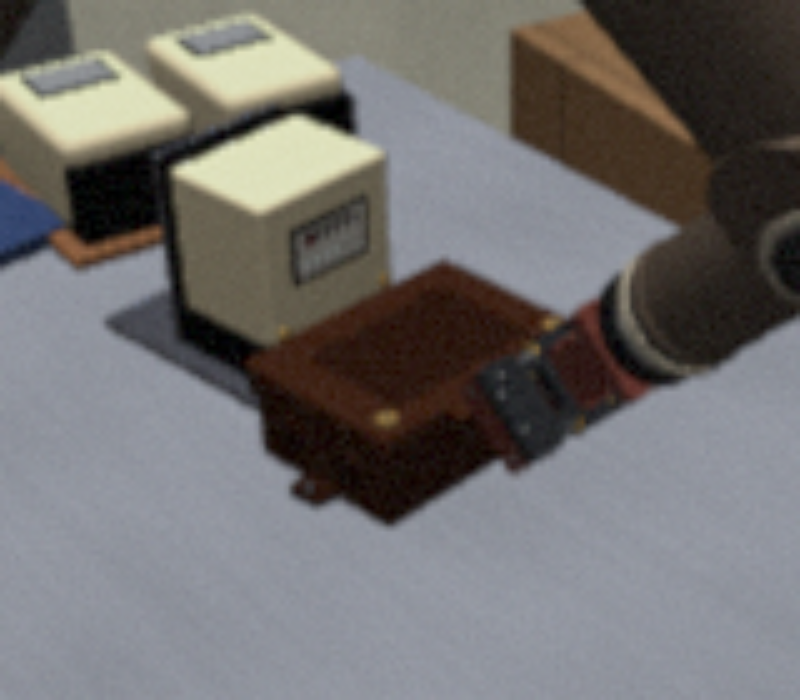

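```bash
cat >> h.py <<'E'
def tcp(th,phi,s=.013,off=0):
    ex=lambda a,x,z:np.array([x*np.cos(a)+z*np.sin(a), -x*np.sin(a)+z*np.cos(a)])  # lid rotates lifting -x up
    E=ex(th,-.160,.002); z=np.array([np.cos(phi),-np.sin(phi)]); n=np.array([np.sin(phi),np.cos(phi)])
    C=E+s*z if th<phi else ex(th,-.160+s,.002)
    T=C-n*.010-off*ex(th,0,1)
    p=hinge+bx*T[0]; p[2]+=T[1]; p[0:2]+= 0
    return p
def where():
    s,p,r=pose(); z=r.apply([0,0,1]); phi=np.arctan2(-z[2],z@bx)
    n=np.array([np.sin(phi),np.cos(phi)]); T=np.array([(p-hinge)@bx,p[2]-.07]); C=T+n*.01
    print("TCP bx,bz",T.round(4),"by",((p-hinge)@by).round(4),"phi",np.degrees(phi).round(1),"cornerangle",np.arctan2(C[1],-C[0]).round(3),"rad",np.hypot(*C).round(4),"F",np.round(s["contact_force"],1),"Fbx",(s["contact_force"]@bx).round(2),"q",s["joint_pos"].round(2),s["clock"])
def path(ths,phis,s=.013,off=0,byo=None):
    st,p,r=pose()
    b=(p-hinge)@by
    for th,ph in zip(ths,phis):
        tp=tcp(th,ph,s,off)+by*b; tr=orient(ph)
        d=r.inv().apply(tp-p)*1000; w=(r.inv()*tr).as_rotvec()
        print(json.dumps(dict(zip(["dx","dy","dz","wx","wy","wz"],[round(x,1) for x in d]+[round(x,3) for x in w]))))
        p,r=tp,tr
E
python3 - <<'E'
from h import *
where()
path(np.arange(1,9)*.07,[np.radians(45)]*8)
E
```

```text
TCP bx,bz [-0.1591 -0.0175] by -0.002 phi 45.9 cornerangle -0.069 rad 0.1523 F [ 0.4 -1.  -0.2] Fbx -1.07 q [-0.    0.79  0.29  1.73 -1.    1.24  1.01] 5.95
{"dx": 11.3, "dy": 0.2, "dz": -9.1, "wx": 0.017, "wy": 0.016, "wz": 0.004}
{"dx": 8.8, "dy": -0.0, "dz": -6.9, "wx": 0.0, "wy": 0.0, "wz": 0.0}
{"dx": 9.3, "dy": 0.0, "dz": -6.3, "wx": 0.0, "wy": 0.0, "wz": 0.0}
{"dx": 9.7, "dy": -0.0, "dz": -5.6, "wx": 0.0, "wy": 0.0, "wz": 0.0}
{"dx": 10.0, "dy": -0.0, "dz": -5.0, "wx": 0.0, "wy": 0.0, "wz": 0.0}
{"dx": 10.4, "dy": 0.0, "dz": -4.2, "wx": 0.0, "wy": 0.0, "wz": 0.0}
{"dx": 10.6, "dy": 0.0, "dz": -3.5, "wx": 0.0, "wy": 0.0, "wz": 0.0}
{"dx": 10.9, "dy": 0.0, "dz": -2.7, "wx": 0.0, "wy": 0.0, "wz": 0.0}
```

Request:
jog_arm(moves=[{"dx":11,"dy":0,"dz":-9,"wx":0,"wy":0,"wz":0},{"dx":9,"dy":0,"dz":-7,"wx":0,"wy":0,"wz":0},{"dx":9.5,"dy":0,"dz":-6,"wx":0,"wy":-0.005,"wz":0},{"dx":10,"dy":0,"dz":-5.5,"wx":0,"wy":-0.005,"wz":0}])

```text
clock: 6.28
ee_pos: [0.5979, 0.08, 0.1002]
ee_rot: [-1.656, -1.875, -0.669]
contact_force: [0.3, -0.6, -2.3]
grip_width: 0.0005
```

Run:
```python
from h import *
im,d=vision.grab_frame("wrist"); cv2.imwrite("pics/wrist4.png",im)
where()
```

```text
TCP bx,bz [-0.1515  0.0329] by -0.0016 phi 46.7 cornerangle 0.269 rad 0.1496 F [-1.4 -1.9  0.9] Fbx -1.67 q [-0.04  0.71  0.32  1.73 -0.96  1.28  0.93] 6.3333
```

View pics/wrist4.png

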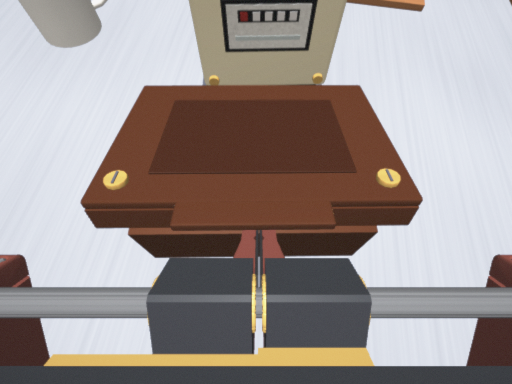

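Run:
```python
from h import *
path(np.arange(0,8)*.08+.42,np.radians([46.5,46.5,46.5,46.5,47,48,49,50]))
```

```text
{"dx": 18.0, "dy": 0.2, "dz": -7.5, "wx": 0.018, "wy": 0.004, "wz": 0.001}
{"dx": 12.1, "dy": 0.0, "dz": -4.3, "wx": 0.0, "wy": 0.0, "wz": 0.0}
{"dx": 12.4, "dy": -0.0, "dz": -3.3, "wx": 0.0, "wy": 0.0, "wz": 0.0}
{"dx": 12.6, "dy": 0.0, "dz": -2.3, "wx": 0.0, "wy": 0.0, "wz": 0.0}
{"dx": 12.6, "dy": -0.0, "dz": -1.4, "wx": 0.0, "wy": -0.009, "wz": 0.0}
{"dx": 12.6, "dy": 0.0, "dz": -0.5, "wx": -0.0, "wy": -0.017, "wz": -0.0}
{"dx": 12.0, "dy": 0.0, "dz": 0.2, "wx": 0.0, "wy": -0.017, "wz": 0.0}
{"dx": 11.7, "dy": -0.0, "dz": 1.0, "wx": 0.0, "wy": -0.017, "wz": 0.0}
```

Request:
jog_arm(moves=[{"dx":14,"dy":0,"dz":-6,"wx":0,"wy":0,"wz":0},{"dx":12,"dy":0,"dz":-4,"wx":0,"wy":0,"wz":0},{"dx":12,"dy":0,"dz":-3,"wx":0,"wy":0,"wz":0},{"dx":12,"dy":0,"dz":-2,"wx":0,"wy":0,"wz":0},{"dx":12,"dy":0,"dz":-1,"wx":0,"wy":-0.009,"wz":0},{"dx":12,"dy":0,"dz":0,"wx":0,"wy":-0.015,"wz":0}])

```text
clock: 6.83
ee_pos: [0.5923, 0.1245, 0.1708]
ee_rot: [-1.674, -1.896, -0.655]
contact_force: [0.3, -2.1, -0.7]
grip_width: 0.0006
```

Run:
```python
from h import *
im,d=vision.grab_frame("wrist"); cv2.imwrite("pics/wrist5.png",im)
where()
for a in (.85,.9,.95,1.0): print(a,tcp(a,np.radians(48)),)
```

```text
TCP bx,bz [-0.1046  0.1034] by -0.0017 phi 48.2 cornerangle 0.848 rad 0.1468 F [0.2 0.8 0.5] Fbx 0.74 q [-0.13  0.57  0.33  1.74 -0.93  1.28  0.78] 6.8833
0.85 [0.59061532 0.12895792 0.17506688]
0.9 [0.5898608  0.13461275 0.17970097]
0.95 [0.5890766  0.1404901  0.18404414]
1.0 [0.58826467 0.14657525 0.18808553]
```

View pics/wrist5.png

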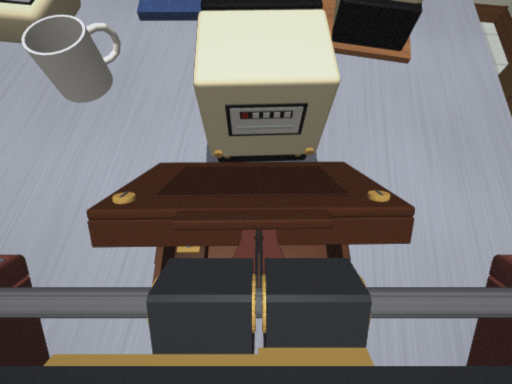

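Run:
```python
from h import *
path(np.arange(0,8)*.07+.95,np.radians([48.5,49,49.5,50,51,52,53,54]),s=.010)
```

```text
{"dx": 17.3, "dy": 0.1, "dz": -2.2, "wx": 0.021, "wy": -0.005, "wz": 0.004}
{"dx": 10.4, "dy": -0.0, "dz": 1.5, "wx": -0.0, "wy": -0.009, "wz": 0.0}
{"dx": 10.3, "dy": 0.0, "dz": 2.1, "wx": 0.0, "wy": -0.009, "wz": -0.0}
{"dx": 10.1, "dy": 0.0, "dz": 2.8, "wx": -0.0, "wy": -0.009, "wz": 0.0}
{"dx": 9.9, "dy": -0.0, "dz": 3.3, "wx": -0.0, "wy": -0.017, "wz": -0.0}
{"dx": 9.7, "dy": 0.0, "dz": 3.8, "wx": 0.0, "wy": -0.017, "wz": 0.0}
{"dx": 9.5, "dy": -0.0, "dz": 4.3, "wx": 0.0, "wy": -0.017, "wz": 0.0}
{"dx": 9.2, "dy": 0.0, "dz": 4.8, "wx": 0.0, "wy": -0.017, "wz": -0.0}
```

Request:
jog_arm(moves=[{"dx":13,"dy":0,"dz":-2,"wx":0,"wy":-0.005,"wz":0},{"dx":11,"dy":0,"dz":0,"wx":0,"wy":-0.01,"wz":0},{"dx":10,"dy":0,"dz":2,"wx":0,"wy":-0.01,"wz":0},{"dx":10,"dy":0,"dz":3,"wx":0,"wy":-0.01,"wz":0},{"dx":10,"dy":0,"dz":3,"wx":0,"wy":-0.017,"wz":0},{"dx":9.5,"dy":0,"dz":4,"wx":0,"wy":-0.017,"wz":0}])

```text
clock: 7.38
ee_pos: [0.5837, 0.184, 0.2099]
ee_rot: [-1.713, -1.948, -0.606]
contact_force: [-0.4, -2.5, 6.9]
grip_width: 0.0004
```

Run:
```python
from h import *
im,d=vision.grab_frame("wrist"); cv2.imwrite("pics/wrist6.png",im)
where()
path(np.arange(0,8)*.04+1.38,np.radians([51,52,53,54,55,55,55,55]),s=.010)
```

```text
TCP bx,bz [-0.0441  0.1414] by -0.0005 phi 52.1 cornerangle 1.33 rad 0.1519 F [0.4 0.2 3.6] Fbx 0.17 q [-0.27  0.48  0.34  1.75 -0.88  1.22  0.61] 7.4333
{"dx": 7.8, "dy": -0.1, "dz": 6.1, "wx": 0.02, "wy": 0.02, "wz": 0.007}
{"dx": 5.2, "dy": 0.0, "dz": 2.8, "wx": 0.0, "wy": -0.017, "wz": 0.0}
{"dx": 5.1, "dy": -0.0, "dz": 2.9, "wx": 0.0, "wy": -0.017, "wz": 0.0}
{"dx": 5.1, "dy": -0.0, "dz": 3.1, "wx": 0.0, "wy": -0.017, "wz": -0.0}
{"dx": 5.0, "dy": 0.0, "dz": 3.2, "wx": -0.0, "wy": -0.017, "wz": -0.0}
{"dx": 4.9, "dy": 0.0, "dz": 3.5, "wx": 0.0, "wy": 0.0, "wz": 0.0}
{"dx": 4.8, "dy": -0.0, "dz": 3.6, "wx": 0.0, "wy": 0.0, "wz": 0.0}
{"dx": 4.6, "dy": -0.0, "dz": 3.8, "wx": 0.0, "wy": 0.0, "wz": 0.0}
```

View pics/wrist6.png

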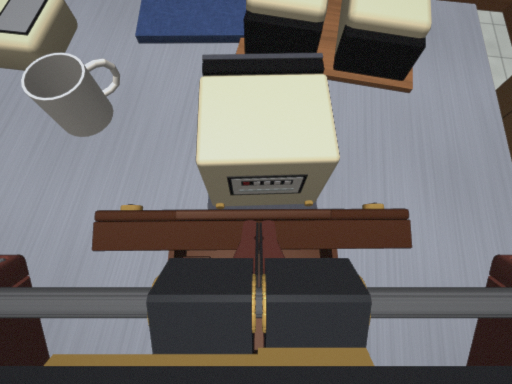

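Run:
```python
from h import *
path(np.arange(0,8)*.02+1.34,np.radians([55,58,61,64,67,70,73,75]),s=.007)
```

```text
{"dx": 3.7, "dy": 0.0, "dz": -0.0, "wx": 0.02, "wy": -0.05, "wz": 0.006}
{"dx": 2.8, "dy": 0.0, "dz": 0.7, "wx": -0.0, "wy": -0.052, "wz": 0.0}
{"dx": 2.9, "dy": 0.0, "dz": 0.6, "wx": 0.0, "wy": -0.052, "wz": -0.0}
{"dx": 2.9, "dy": 0.0, "dz": 0.5, "wx": 0.0, "wy": -0.052, "wz": 0.0}
{"dx": 2.9, "dy": -0.0, "dz": 0.4, "wx": -0.0, "wy": -0.052, "wz": -0.0}
{"dx": 3.0, "dy": 0.0, "dz": 0.3, "wx": -0.0, "wy": -0.052, "wz": 0.0}
{"dx": 3.0, "dy": 0.0, "dz": 0.2, "wx": -0.0, "wy": -0.052, "wz": 0.0}
{"dx": 3.0, "dy": -0.0, "dz": 0.3, "wx": 0.0, "wy": -0.035, "wz": 0.0}
```

Request:
jog_arm(moves=[{"dx":3,"dy":0,"dz":-1,"wx":0.01,"wy":-0.05,"wz":0},{"dx":3,"dy":0,"dz":0,"wx":0.01,"wy":-0.05,"wz":0},{"dx":3,"dy":0,"dz":0.5,"wx":0,"wy":-0.05,"wz":0},{"dx":3,"dy":0,"dz":0.5,"wx":0,"wy":-0.05,"wz":0},{"dx":3,"dy":0,"dz":0.5,"wx":0,"wy":-0.05,"wz":0},{"dx":3,"dy":0,"dz":0.5,"wx":0,"wy":-0.05,"wz":0},{"dx":3,"dy":0,"dz":0,"wx":0,"wy":-0.05,"wz":0}])

```text
clock: 8.02
ee_pos: [0.579, 0.2042, 0.2211]
ee_rot: [-1.908, -2.185, -0.289]
contact_force: [0.7, -1.1, -0.8]
grip_width: 0.0005
```

Run:
```python
from h import *
im,d=vision.grab_frame("wrist"); cv2.imwrite("pics/wrist7.png",im)
im,d=vision.grab_frame("side"); cv2.imwrite("pics/side7.png",cv2.resize(im[90:230,160:320],None,fx=5,fy=5))
where()
path(np.arange(0,8)*.03+1.48,np.radians([75]*8),s=.007)
```

```text
TCP bx,bz [-0.0234  0.1516] by 0.0018 phi 72.6 cornerangle 1.481 rad 0.1552 F [ 0.3  1.1 -0.4] Fbx 1.07 q [-0.57  0.4   0.43  1.7  -0.53  1.12  0.22] 8.1167
{"dx": 1.3, "dy": 0.0, "dz": 2.1, "wx": -0.002, "wy": -0.042, "wz": 0.008}
{"dx": 4.5, "dy": -0.0, "dz": 0.9, "wx": 0.0, "wy": 0.0, "wz": 0.0}
{"dx": 4.5, "dy": -0.0, "dz": 1.0, "wx": 0.0, "wy": 0.0, "wz": 0.0}
{"dx": 4.4, "dy": -0.0, "dz": 1.2, "wx": 0.0, "wy": 0.0, "wz": 0.0}
{"dx": 4.4, "dy": 0.0, "dz": 1.3, "wx": 0.0, "wy": 0.0, "wz": 0.0}
{"dx": 4.4, "dy": -0.0, "dz": 1.4, "wx": 0.0, "wy": 0.0, "wz": 0.0}
{"dx": 4.3, "dy": 0.0, "dz": 1.6, "wx": 0.0, "wy": 0.0, "wz": 0.0}
{"dx": 4.3, "dy": 0.0, "dz": 1.7, "wx": 0.0, "wy": 0.0, "wz": 0.0}
```

View pics/wrist7.png

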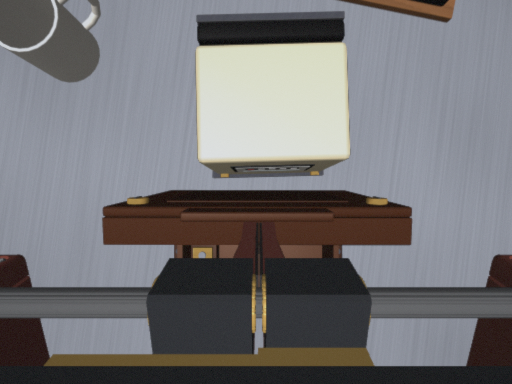

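View pics/side7.png

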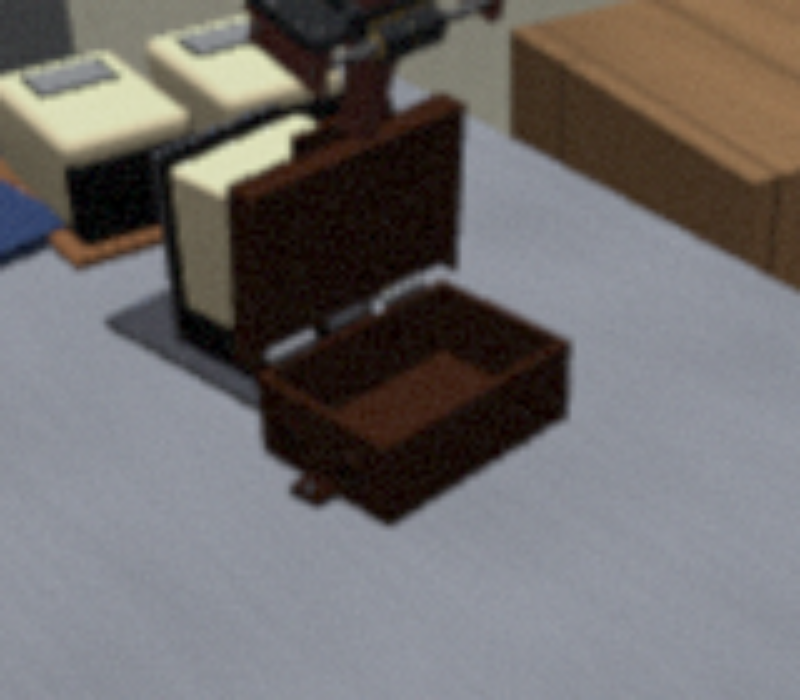

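Request:
jog_arm(moves=[{"dx":4,"dy":0,"dz":2,"wx":0,"wy":0,"wz":0},{"dx":4,"dy":0,"dz":1.5,"wx":0,"wy":0,"wz":0},{"dx":4,"dy":0,"dz":1.2,"wx":0,"wy":0,"wz":0},{"dx":4,"dy":0,"dz":1.2,"wx":0,"wy":0,"wz":0},{"dx":4,"dy":0,"dz":1.3,"wx":0,"wy":0,"wz":0}])

```text
clock: 8.53
ee_pos: [0.5747, 0.2272, 0.2198]
ee_rot: [-1.901, -2.18, -0.293]
contact_force: [-0.9, 0.0, 0.6]
grip_width: 0.0007
```

Run:
```python
from h import *
im,d=vision.grab_frame("wrist"); cv2.imwrite("pics/wrist8.png",im)
c=cam("wrist"); P=cloud("wrist",d,c); where()
# meter front edge profile along column ~270 and lid top edge
for u in (225,270,310):
    for v in range(130,250,6): print(u,v,((P[v,u]-hinge)@bx).round(4),P[v,u,2].round(4)) if u==310 else None
```

```text
TCP bx,bz [-0.0024  0.1497] by 0.0029 phi 72.3 cornerangle 1.618 rad 0.1529 F [ 0.1 -0.1  0.5] Fbx -0.08 q [-0.6   0.41  0.43  1.7  -0.53  1.11  0.19] 8.5833
310 130 0.0783 0.1643
310 136 0.0735 0.1639
310 142 0.0683 0.1653
310 148 0.0635 0.1654
310 154 0.0587 0.1651
310 160 0.054 0.1647
310 166 0.0493 0.1637
310 172 0.0444 0.1643
310 178 0.0395 0.1652
310 184 0.0347 0.1646
310 190 0.0305 0.1494
310 196 0.0279 -0.0009
310 202 0.0197 -0.0021
310 208 0.0162 0.1898
310 214 0.0136 0.2279
310 220 0.0101 0.2275
310 226 0.0054 0.2132
310 232 0.0017 0.2134
310 238 -0.002 0.2135
310 244 -0.0057 0.2138
```

View pics/wrist8.png

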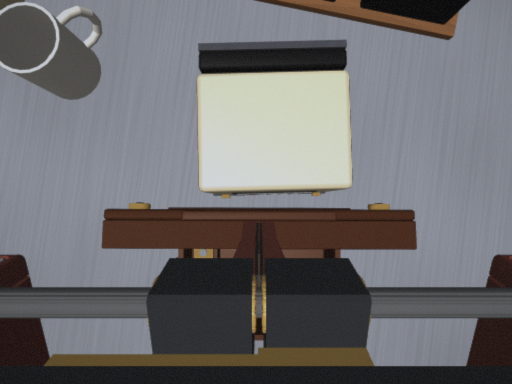

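Request:
jog_arm(moves=[{"dx":4,"dy":0,"dz":1.5,"wx":0,"wy":0,"wz":0},{"dx":4,"dy":0,"dz":1.5,"wx":0,"wy":0,"wz":0},{"dx":4,"dy":0,"dz":1.6,"wx":0,"wy":0,"wz":0},{"dx":4,"dy":0,"dz":1.8,"wx":0,"wy":0,"wz":0},{"dx":2,"dy":0,"dz":1,"wx":0,"wy":0,"wz":0}])

```text
clock: 9.0
ee_pos: [0.5714, 0.2485, 0.2175]
ee_rot: [-1.901, -2.179, -0.292]
contact_force: [0.4, 0.4, -0.2]
grip_width: 0.0003
```

```bash
cat > g.py <<'E'
from h import *
import sys
im,d=vision.grab_frame("wrist"); cv2.imwrite(f"pics/wrist{sys.argv[1]}.png",im)
c=cam("wrist"); P=cloud("wrist",d,c); where()
for u in (310,):
    for v in range(170,232,4): print(u,v,((P[v,u]-hinge)@bx).round(4),P[v,u,2].round(4))
E
python3 g.py 9
```

```text
TCP bx,bz [0.0185 0.1475] by 0.0032 phi 72.3 cornerangle 1.755 rad 0.1531 F [ 0.4 -0.6  0.7] Fbx -0.63 q [-0.62  0.41  0.42  1.7  -0.54  1.1   0.15] 9.05
310 170 0.0667 0.1637
310 174 0.0634 0.1647
310 178 0.0601 0.1652
310 182 0.0569 0.166
310 186 0.0539 0.163
310 190 0.0507 0.1649
310 194 0.0475 0.1639
310 198 0.0444 0.1646
310 202 0.0412 0.1634
310 206 0.038 0.1645
310 210 0.0368 0.2254
310 214 0.0344 0.2249
310 218 0.0322 0.2259
310 222 0.0287 0.2094
310 226 0.0262 0.2104
310 230 0.0237 0.2098
```

View pics/wrist9.png

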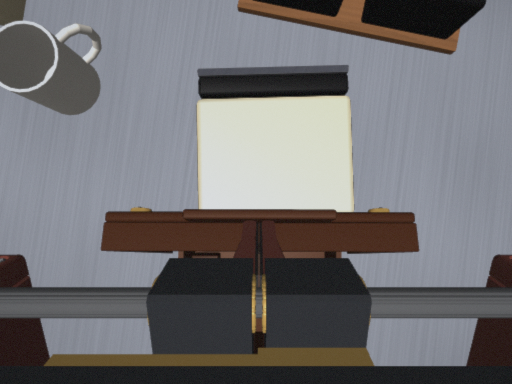

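Request:
jog_arm(moves=[{"dx":1.5,"dy":0,"dz":0.5,"wx":0,"wy":0,"wz":0},{"dx":1.5,"dy":0,"dz":0.5,"wx":0,"wy":0,"wz":0},{"dx":1.5,"dy":0,"dz":0.5,"wx":0,"wy":0,"wz":0}])

```text
clock: 9.3
ee_pos: [0.5713, 0.25, 0.2173]
ee_rot: [-1.905, -2.18, -0.289]
contact_force: [-1.7, -4.9, 2.5]
grip_width: 0.0004
```

Request:
jog_arm(moves=[{"dx":1.5,"dy":0,"dz":0.5,"wx":0,"wy":0,"wz":0},{"dx":1.5,"dy":0,"dz":0.5,"wx":0,"wy":0,"wz":0}])

```text
clock: 9.47
ee_pos: [0.5713, 0.25, 0.2173]
ee_rot: [-1.91, -2.18, -0.286]
contact_force: [-1.3, -5.3, 2.7]
grip_width: 0.0006
```

```bash
python3 -c "
from h import *
where()"
```

```text
TCP bx,bz [0.0196 0.1473] by 0.0031 phi 72.7 cornerangle 1.762 rad 0.1531 F [-1.3 -5.3  2.7] Fbx -5.12 q [-0.63  0.41  0.42  1.7  -0.53  1.1   0.14] 9.4667
```

Request:
jog_arm(moves=[{"dx":1,"dy":0,"dz":0.3,"wx":0,"wy":0,"wz":0},{"dx":-0.5,"dy":0,"dz":-0.5,"wx":0,"wy":0,"wz":0},{"dx":-1,"dy":0,"dz":-1,"wx":0,"wy":0,"wz":0},{"dx":-2,"dy":0,"dz":-2,"wx":0,"wy":0,"wz":0},{"dx":-4,"dy":0,"dz":-8,"wx":0,"wy":0,"wz":0},{"dx":-6,"dy":0,"dz":-15,"wx":0,"wy":0,"wz":0},{"dx":-10,"dy":0,"dz":-20,"wx":0,"wy":0,"wz":0},{"dx":-15,"dy":0,"dz":-20,"wx":0,"wy":0,"wz":0}])

```text
clock: 10.13
ee_pos: [0.5756, 0.1988, 0.2688]
ee_rot: [-1.897, -2.182, -0.278]
contact_force: [0.8, -0.1, 0.0]
grip_width: 0.0003
```

```bash
python3 g.py 10
```

```text
TCP bx,bz [-0.0377  0.2021] by 0.0038 phi 72.7 cornerangle 1.434 rad 0.207 F [ 1.  -2.5  1.2] Fbx -2.58 q [-0.57  0.36  0.46  1.64 -0.49  1.23  0.18] 10.1833
310 170 0.0102 0.2157
310 174 0.0068 0.2177
310 178 0.0089 0.1443
310 182 0.0057 0.1278
310 186 0.0021 0.1091
310 190 -0.002 0.0895
310 194 -0.0067 0.0771
310 198 -0.0118 0.0738
310 202 -0.017 0.0695
310 206 -0.0237 0.0097
310 210 -0.0297 0.0096
310 214 -0.0358 0.0098
310 218 -0.0418 0.0088
310 222 -0.0478 0.0092
310 226 -0.0538 0.0093
310 230 -0.06 0.0079
```

View pics/wrist10.png

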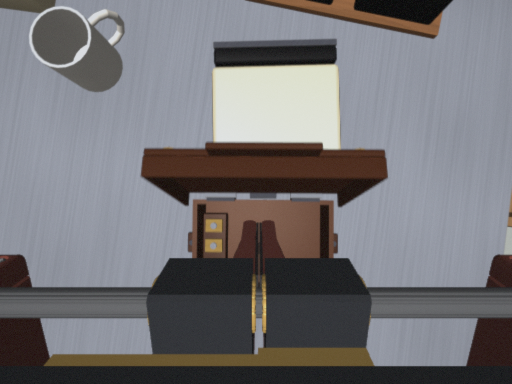

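Run:
```python
from h import *
print("boxo",boxo.round(4))
for c,(u0,u1,v0,v1) in {"scene":(205,238,162,188),"side":(288,328,235,268)}.items():
  im=cv2.imread(f"pics/{c}0.png"); a=im[v0:v1,u0:u1].astype(int)
  m=(a[...,2]-a[...,0]>40); v,u=np.nonzero(m); 
  W=np.array([ray(c,(x+u0,y+v0),.005) for x,y in zip(u,v)])[:,:2]
  mu=W.mean(0); U,S,V=np.linalg.svd(W-mu); t=(W-mu)@V[0]; w=(W-mu)@V[1]
  print(c,len(u),mu.round(4),V[0].round(3),"ext",t.min(),t.max())
  for k in range(6):
    e=np.linspace(t.min(),t.max(),7); q=(t>=e[k])&(t<=e[k+1]); print(k,q.sum(),(w[q].max()-w[q].min()).round(4),a[m][q].mean(0).round())
  cv2.imwrite(f"pics/lug_{c}.png",cv2.resize(im[v0-10:v1+10,u0-10:u1+10],None,fx=10,fy=10,interpolation=cv2.INTER_CUBIC))
```

```text
boxo [0.5864 0.1606 0.    ]
scene 72 [ 0.4995 -0.2534] [-0.229  0.974] ext -0.02985157629566692 0.03630886086916215
0 15 0.0242 [ 72.  89. 127.]
1 13 0.0218 [ 67.  86. 130.]
2 15 0.0228 [ 74.  95. 142.]
3 10 0.0157 [ 76.  96. 140.]
4 10 0.0132 [ 76.  97. 145.]
5 9 0.0119 [ 66.  86. 132.]
side 150 [ 0.4984 -0.2493] [ 0.027 -1.   ] ext -0.044101084446261464 0.03773375102895198
0 21 0.0164 [ 73.  93. 141.]
1 21 0.0163 [ 69.  90. 142.]
2 23 0.0168 [ 67.  87. 136.]
3 26 0.02 [ 68.  88. 138.]
4 29 0.0249 [ 66.  86. 135.]
5 30 0.0239 [ 65.  84. 131.]
```

View pics/lug_side.png

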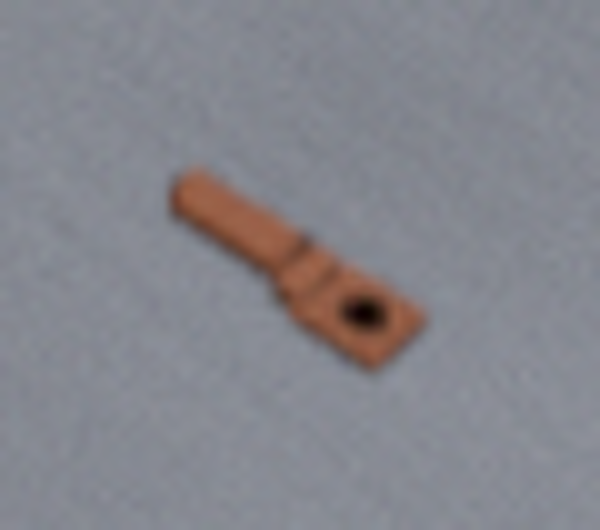

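Run:
```python
from h import *
c=cam("wrist"); s,p,r=pose()
print("cam in tool",(r.inv().apply(c[1]-p)).round(3), "fwd in tool",r.inv().apply(c[2][:,2]).round(3),"down",r.inv().apply(c[2][:,1]).round(3))
plan([.50,-.30,.24],orient(np.pi/2),14)
```

```text
cam in tool [ 0.076  0.    -0.161] fwd in tool [-0.274  0.001  0.962] down [-0.962 -0.001 -0.274]
dist 35.73930002688183 ang 0.02162438983754379
{"dx": -33.3, "dy": -10.3, "dz": -7.9, "wx": -0.0, "wy": -0.022, "wz": 0.0}
{"dx": -33.5, "dy": -10.3, "dz": -7.2, "wx": -0.0, "wy": -0.022, "wz": 0.0}
{"dx": -33.6, "dy": -10.3, "dz": -6.5, "wx": -0.0, "wy": -0.022, "wz": 0.0}
{"dx": -33.7, "dy": -10.3, "dz": -5.8, "wx": -0.0, "wy": -0.022, "wz": 0.0}
{"dx": -33.9, "dy": -10.3, "dz": -5.0, "wx": -0.0, "wy": -0.022, "wz": 0.0}
{"dx": -34.0, "dy": -10.2, "dz": -4.3, "wx": -0.0, "wy": -0.022, "wz": 0.0}
{"dx": -34.1, "dy": -10.2, "dz": -3.6, "wx": -0.0, "wy": -0.022, "wz": 0.0}
{"dx": -34.1, "dy": -10.2, "dz": -2.9, "wx": -0.0, "wy": -0.022, "wz": 0.0}
{"dx": -34.2, "dy": -10.2, "dz": -2.1, "wx": -0.0, "wy": -0.022, "wz": 0.0}
{"dx": -34.2, "dy": -10.2, "dz": -1.4, "wx": -0.0, "wy": -0.022, "wz": 0.0}
{"dx": -34.2, "dy": -10.2, "dz": -0.6, "wx": -0.0, "wy": -0.022, "wz": 0.0}
{"dx": -34.2, "dy": -10.2, "dz": 0.1, "wx": -0.0, "wy": -0.022, "wz": 0.0}
{"dx": -34.2, "dy": -10.2, "dz": 0.8, "wx": -0.0, "wy": -0.022, "wz": 0.0}
{"dx": -34.2, "dy": -10.2, "dz": 1.6, "wx": -0.0, "wy": -0.022, "wz": 0.0}
```

Request:
jog_arm(moves=[{"dx":-33,"dy":-10,"dz":-9,"wx":0,"wy":-0.022,"wz":0},{"dx":-35,"dy":-10,"dz":-8,"wx":0,"wy":-0.025,"wz":0},{"dx":-35,"dy":-10,"dz":-7,"wx":0,"wy":-0.025,"wz":0},{"dx":-36,"dy":-10,"dz":-6,"wx":0,"wy":-0.025,"wz":0},{"dx":-36,"dy":-10,"dz":-5,"wx":0,"wy":-0.025,"wz":0},{"dx":-36,"dy":-10,"dz":-4,"wx":0,"wy":-0.025,"wz":0},{"dx":-36,"dy":-10,"dz":-3,"wx":0,"wy":-0.025,"wz":0},{"dx":-36,"dy":-10,"dz":0,"wx":0,"wy":-0.025,"wz":0}])

```text
clock: 10.85
ee_pos: [0.5393, -0.1078, 0.2578]
ee_rot: [-2.005, -2.317, -0.108]
contact_force: [0.3, 0.2, 0.0]
grip_width: 0.0003
```

Request:
jog_arm(moves=[{"dx":-36,"dy":-10,"dz":0,"wx":0,"wy":-0.025,"wz":0},{"dx":-36,"dy":-10,"dz":2,"wx":0,"wy":-0.025,"wz":0},{"dx":-36,"dy":-10,"dz":4,"wx":0,"wy":-0.025,"wz":0},{"dx":-30,"dy":-10,"dz":4,"wx":0,"wy":-0.02,"wz":0},{"dx":-20,"dy":-10,"dz":6,"wx":0,"wy":0,"wz":0},{"dx":0,"dy":0,"dz":0,"wx":0,"wy":0,"wz":0}], claw=1)

```text
clock: 11.35
ee_pos: [0.5079, -0.2866, 0.2346]
ee_rot: [2.062, 2.362, 0.008]
contact_force: [-0.8, -0.5, 0.3]
grip_width: 0.0369
```

```bash
cat > lug.py <<'E'
from h import *
import sys
s,p,r=pose(); print(p.round(4),r.as_matrix().round(3).tolist(),s["joint_pos"].round(2),s["clock"])
im,d=vision.grab_frame("wrist"); cv2.imwrite(f"pics/wrist{sys.argv[1]}.png",im); c=cam("wrist")
sp=spot_point("wrist","lug"); print(sp[:2])
a=im.astype(int); hsv=cv2.cvtColor(im,cv2.COLOR_BGR2HSV)
m=((a[...,2]-a[...,0]>45)&(a[...,2]>100)&(np.arange(384)[:,None]<250)).astype(np.uint8)
n,l,st,ce=cv2.connectedComponentsWithStats(m); 
for i in range(1,n):
    if st[i,4]>150: print(i,st[i],ce[i].round(1))
i=1+np.argmax(st[1:,4]); v,u=np.nonzero(l==i)
P=cloud("wrist",d,c)
Q=P[v,u]; print("z",np.percentile(Q[:,2],[5,50,95]).round(4))
W=Q[:,:2]; mu=W.mean(0); V=np.linalg.svd(W-mu,full_matrices=False)[2]; ax=V[0]*(1 if V[0][1]<0 else -1)
t=(W-mu)@ax; w=(W-mu)@np.array([-ax[1],ax[0]])
lo,hi=np.percentile(t,[.5,99.5]); print("mu",mu.round(4),"ax",ax.round(3),"len",hi-lo)
for k in range(7):
    e=np.linspace(lo,hi,8); q=(t>=e[k])&(t<=e[k+1]); print(k,(np.percentile(w[q],97)-np.percentile(w[q],3)).round(4),np.median(w[q]).round(4),Q[q,2].max().round(4))
q=(t<lo+.036)
B=W[q]; mb=B.mean(0); Vb=np.linalg.svd(B-mb,full_matrices=False)[2][0]; Vb*=np.sign(Vb@ax); print("barrel ax",Vb.round(3))
print("barrel mid est",(mu+ax*(lo+.020)).round(4), "barrel mean",mb.round(4),"via spot",ray("wrist",sp[0]["xy"],0,c).round(4) if sp else None)
E
python3 lug.py 11
```

```text
[ 0.5079 -0.2866  0.2346] [[-0.135, 0.991, 0.008], [0.991, 0.135, -0.0], [-0.001, 0.008, -1.0]] [-0.07  0.37  0.67  1.73 -0.26  1.13  0.81] 11.35
[{'xy': [250.5, 123.3], 'p': 0.91}, {'xy': [414.0, 95.6], 'p': 0.16}]
1 [413  79  35  32 704] [431.   94.7]
2 [245 109  19  57 758] [254.  139.3]
z [0.0037 0.0089 0.0162]
mu [ 0.5009 -0.2481] ax [ 0.132 -0.991] len 0.07384755433189602
0 0.014 0.0001 0.0179
1 0.0129 0.0001 0.0168
2 0.013 0.0001 0.0171
3 0.0161 0.0001 0.0176
4 0.0241 0.0 0.0109
5 0.0243 0.0 0.0064
6 0.0245 -0.0 0.0066
barrel ax [ 0.141 -0.99 ]
barrel mid est [ 0.4984 -0.2294] barrel mean [ 0.4981 -0.2266] via spot [ 0.4936 -0.2285  0.    ]
```

View pics/wrist11.png

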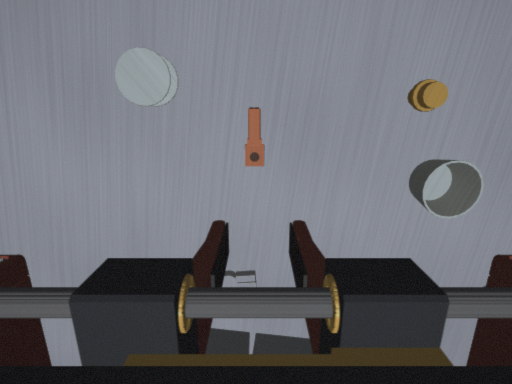

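Run:
```python
from h import *
t=orient(np.pi/2)
plan([.4972,-.229,.05],t,7)
```

```text
dist 27.594078938313874 ang 0.0016864919686363914
{"dx": 7.8, "dy": -1.0, "dz": 26.4, "wx": 0.001, "wy": -0.0, "wz": 0.001}
{"dx": 7.8, "dy": -1.0, "dz": 26.4, "wx": 0.001, "wy": -0.0, "wz": 0.001}
{"dx": 7.8, "dy": -1.0, "dz": 26.4, "wx": 0.001, "wy": -0.0, "wz": 0.001}
{"dx": 7.8, "dy": -1.0, "dz": 26.4, "wx": 0.001, "wy": -0.0, "wz": 0.001}
{"dx": 7.8, "dy": -0.9, "dz": 26.4, "wx": 0.001, "wy": -0.0, "wz": 0.001}
{"dx": 7.8, "dy": -0.9, "dz": 26.4, "wx": 0.001, "wy": -0.0, "wz": 0.001}
{"dx": 7.8, "dy": -0.9, "dz": 26.4, "wx": 0.001, "wy": -0.0, "wz": 0.001}
```

Request:
jog_arm(moves=[{"dx":8,"dy":-1,"dz":26,"wx":0.002,"wy":0,"wz":0.001},{"dx":8,"dy":-1,"dz":26,"wx":0.002,"wy":0,"wz":0.001},{"dx":8,"dy":-1,"dz":26,"wx":0.002,"wy":0,"wz":0.001},{"dx":8,"dy":-1,"dz":26,"wx":0.002,"wy":0,"wz":0.001},{"dx":8,"dy":-1,"dz":26,"wx":0,"wy":0,"wz":0},{"dx":8,"dy":-1,"dz":26,"wx":0,"wy":0,"wz":0},{"dx":8,"dy":-1,"dz":26,"wx":0,"wy":0,"wz":0},{"dx":0,"dy":0,"dz":0,"wx":0,"wy":0,"wz":0}])

```text
clock: 12.12
ee_pos: [0.5071, -0.2126, 0.0514]
ee_rot: [2.045, 2.376, 0.024]
contact_force: [-1.5, 0.7, 0.5]
grip_width: 0.0879
```

Run:
```python
from h import *
t=orient(np.pi/2); s,p,r=pose(); print(p,s["grip_width"])
plan([.4972,-.229,.003],t,3)
im,d=vision.grab_frame("wrist"); cv2.imwrite("pics/wrist12.png",im)
```

```text
[ 0.50713833 -0.21256866  0.05142168] 0.0879390626753295
dist 17.36349563631636 ang 0.00797990720164676
{"dx": -5.0, "dy": -4.4, "dz": 16.0, "wx": 0.005, "wy": -0.002, "wz": 0.006}
{"dx": -5.0, "dy": -4.2, "dz": 16.1, "wx": 0.005, "wy": -0.002, "wz": 0.006}
{"dx": -5.0, "dy": -4.1, "dz": 16.1, "wx": 0.005, "wy": -0.002, "wz": 0.006}
```

View pics/wrist12.png

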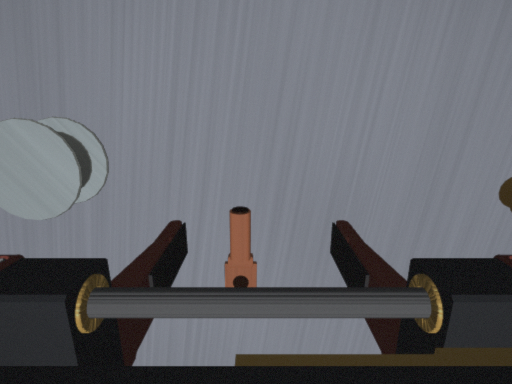

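Request:
jog_arm(moves=[{"dx":-6,"dy":-5,"dz":8,"wx":0.005,"wy":-0.002,"wz":0.006},{"dx":-5,"dy":-4,"dz":8,"wx":0.005,"wy":-0.002,"wz":0.006},{"dx":-4,"dy":-3,"dz":6,"wx":0.005,"wy":-0.002,"wz":0.006},{"dx":0,"dy":0,"dz":0,"wx":0,"wy":0,"wz":0}])

```text
clock: 12.5
ee_pos: [0.5029, -0.2329, 0.0348]
ee_rot: [2.063, 2.355, 0.005]
contact_force: [0.3, 0.3, -0.5]
grip_width: 0.0878
```

```bash
python3 lug.py 13
python3 - <<'E'
from h import *
plan([.4972,-.229,.003],orient(np.pi/2),2)
E
```

```text
[ 0.5029 -0.2329  0.0348] [[-0.131, 0.991, 0.01], [0.991, 0.131, -0.005], [-0.006, 0.01, -1.0]] [-0.05  0.57  0.53  1.97 -0.44  0.7   0.88] 12.5
[{'xy': [248.6, 211.6], 'p': 0.86}]
1 [ 236  193   27   57 1241] [248.7 222.2]
z [0.009  0.0145 0.0162]
mu [ 0.497  -0.2307] ax [ 0.118 -0.993] len 0.0976874560014442
0 0.0 0.0035 0.1962
dist 16.618735909181694 ang 0.006107208279854361
{"dx": 2.2, "dy": -3.0, "dz": 16.2, "wx": 0.005, "wy": 0.003, "wz": -0.0}
{"dx": 2.1, "dy": -2.9, "dz": 16.2, "wx": 0.005, "wy": 0.003, "wz": -0.0}Traceback (most recent call last):
  File "lug.py", line 18, in <module>
    e=np.linspace(lo,hi,8); q=(t>=e[k])&(t<=e[k+1]); print(k,(np.percentile(w[q],97)-np.percentile(w[q],3)).round(4),np.median(w[q]).round(4),Q[q,2].max().round(4))
                                                              ~~~~~~~~~~~~~^^^^^^^^^
    return _quantile_unchecked(
        a, q, axis, out, overwrite_input, method, keepdims, weights)
    return _ureduce(a,
                    func=_quantile_ureduce_func,
    ...<5 lines>...
                    overwrite_input=overwrite_input,
                    method=method)
    r = func(a, **kwargs)
    result = _quantile(arr,
                       quantiles=q,
    ...<2 lines>...
                       out=out,
                       weights=wgt)
    slices_having_nans = np.isnan(arr[-1, ...])
                                  ~~~^^^^^^^^^
IndexError: index -1 is out of bounds for axis 0 with size 0
```

View pics/wrist13.png

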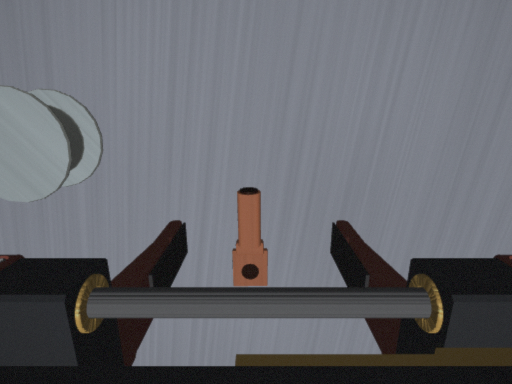

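Request:
jog_arm(moves=[{"dx":2,"dy":-3,"dz":13,"wx":0.005,"wy":0.003,"wz":0},{"dx":2,"dy":-3,"dz":11,"wx":0.005,"wy":0.003,"wz":0},{"dx":0,"dy":-1,"dz":5,"wx":0,"wy":0,"wz":0},{"dx":0,"dy":0,"dz":0,"wx":0,"wy":0,"wz":0}])

```text
clock: 12.93
ee_pos: [0.4965, -0.2296, 0.0049]
ee_rot: [2.069, 2.362, 0.003]
contact_force: [0.5, 1.0, 0.3]
grip_width: 0.088
```

Run:
```python
from h import *
im,d=vision.grab_frame("wrist"); cv2.imwrite("pics/wrist14.png",im)
print(pose()[1])
plan([.4972,-.229,.003],orient(np.pi/2),2)
```

```text
[ 0.49653121 -0.22960381  0.00511749]
dist 1.1506133412673638 ang 0.0012250449422685854
{"dx": 0.3, "dy": 0.4, "dz": 1.1, "wx": 0.001, "wy": -0.0, "wz": -0.0}
{"dx": 0.3, "dy": 0.4, "dz": 1.1, "wx": 0.001, "wy": -0.0, "wz": -0.0}
```

View pics/wrist14.png

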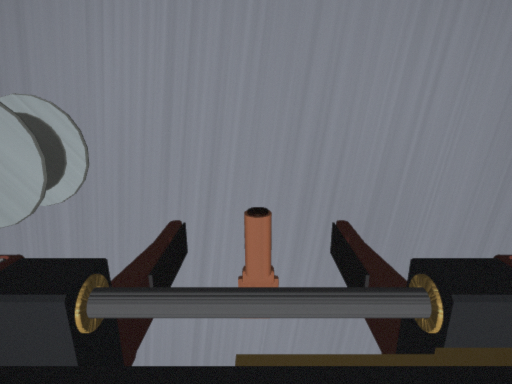

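The lug's barrel is centred between the fingers (columns 245–271, jaws at 185 and 332). Going 2 mm lower and gripping.

Request:
jog_arm(moves=[{"dx":0,"dy":0,"dz":2,"wx":0,"wy":0,"wz":0},{"dx":0,"dy":0,"dz":0,"wx":0,"wy":0,"wz":0}])

```text
clock: 13.15
ee_pos: [0.4964, -0.2296, 0.0027]
ee_rot: [2.07, 2.362, 0.002]
contact_force: [-0.1, 0.1, -0.3]
grip_width: 0.0881
```

Request:
jog_arm(moves=[{"dx":0,"dy":0,"dz":0,"wx":0,"wy":0,"wz":0},{"dx":0,"dy":0,"dz":0,"wx":0,"wy":0,"wz":0},{"dx":0,"dy":0,"dz":0,"wx":0,"wy":0,"wz":0},{"dx":0,"dy":0,"dz":0,"wx":0,"wy":0,"wz":0},{"dx":0,"dy":0,"dz":0,"wx":0,"wy":0,"wz":0},{"dx":0,"dy":0,"dz":0,"wx":0,"wy":0,"wz":0},{"dx":0,"dy":0,"dz":0,"wx":0,"wy":0,"wz":0},{"dx":0,"dy":0,"dz":0,"wx":0,"wy":0,"wz":0}], claw=-1)

```text
clock: 13.82
ee_pos: [0.4975, -0.2298, 0.0039]
ee_rot: [2.068, 2.361, 0.004]
contact_force: [0.4, -1.2, -1.1]
grip_width: 0.0379
```

Run:
```python
from h import *
im,d=vision.grab_frame("wrist"); cv2.imwrite("pics/wrist15.png",im)
s,p,r=pose();print(p,s["grip_width"],s["clock"])
```

```text
[ 0.49752356 -0.22981399  0.00388032] 0.033523128230182976 13.8667
```

View pics/wrist15.png

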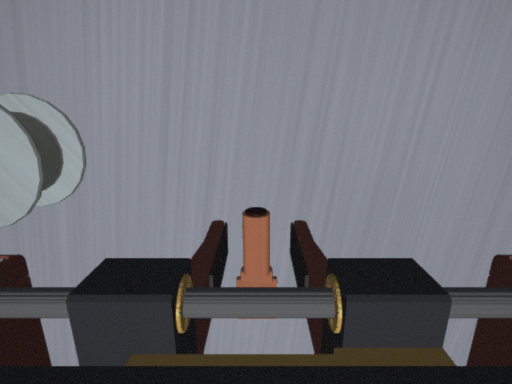

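Still closing; wait a bit more.

Request:
jog_arm(moves=[{"dx":0,"dy":0,"dz":0.8,"wx":0,"wy":0,"wz":0},{"dx":0,"dy":0,"dz":0,"wx":0,"wy":0,"wz":0},{"dx":0,"dy":0,"dz":0,"wx":0,"wy":0,"wz":0},{"dx":0,"dy":0,"dz":0,"wx":0,"wy":0,"wz":0},{"dx":0,"dy":0,"dz":0,"wx":0,"wy":0,"wz":0},{"dx":0,"dy":0,"dz":0,"wx":0,"wy":0,"wz":0}], claw=-1)

```text
clock: 14.37
ee_pos: [0.4975, -0.2297, 0.0031]
ee_rot: [2.068, 2.361, 0.004]
contact_force: [-0.2, 0.2, 0.2]
grip_width: 0.0153
```

Run:
```python
from h import *
t=boxo+bx*.012+by*(-.020); print("target",t.round(4))
# verify box with side depth earlier: rim inner region from latest wrist? quick look from scene+side
for n in ["scene","side"]:
    im,d=vision.grab_frame(n); cv2.imwrite(f"pics/{n}16.png",im)
    sp=spot_point(n,"junction_box")[:1]; 
    for q in sp: print(n,q["p"],ray(n,q["xy"],0).round(4))
s,p,r=pose();print(p,s["grip_width"])
plan([t[0],t[1]-.05,.2],orient(np.pi/2),12)
```

```text
target [0.6046 0.1752 0.    ]
scene 0.83 [0.578  0.1557 0.    ]
side 0.69 [0.5769 0.1583 0.    ]
[ 0.49745029 -0.22980126  0.00305053] 0.015492828556262415
dist 34.98769163641039 ang 0.00033283305454300357
{"dx": 28.1, "dy": 12.8, "dz": -16.4, "wx": 0.0, "wy": 0.0, "wz": -0.0}
{"dx": 28.1, "dy": 12.8, "dz": -16.4, "wx": 0.0, "wy": 0.0, "wz": -0.0}
{"dx": 28.1, "dy": 12.8, "dz": -16.4, "wx": 0.0, "wy": 0.0, "wz": -0.0}
{"dx": 28.1, "dy": 12.8, "dz": -16.4, "wx": 0.0, "wy": 0.0, "wz": -0.0}
{"dx": 28.1, "dy": 12.8, "dz": -16.4, "wx": 0.0, "wy": 0.0, "wz": -0.0}
{"dx": 28.1, "dy": 12.8, "dz": -16.4, "wx": 0.0, "wy": 0.0, "wz": -0.0}
{"dx": 28.1, "dy": 12.8, "dz": -16.4, "wx": 0.0, "wy": 0.0, "wz": -0.0}
{"dx": 28.1, "dy": 12.8, "dz": -16.4, "wx": 0.0, "wy": 0.0, "wz": -0.0}
{"dx": 28.1, "dy": 12.8, "dz": -16.4, "wx": 0.0, "wy": 0.0, "wz": -0.0}
{"dx": 28.1, "dy": 12.8, "dz": -16.4, "wx": 0.0, "wy": 0.0, "wz": -0.0}
{"dx": 28.1, "dy": 12.8, "dz": -16.4, "wx": 0.0, "wy": 0.0, "wz": -0.0}
{"dx": 28.1, "dy": 12.8, "dz": -16.4, "wx": 0.0, "wy": 0.0, "wz": -0.0}
```

View pics/scene16.png

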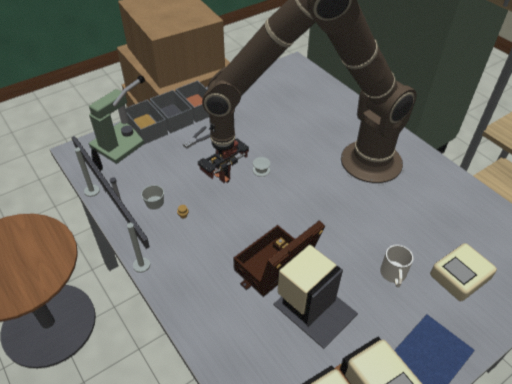

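Request:
jog_arm(moves=[{"dx":0,"dy":0,"dz":-15,"wx":0,"wy":0,"wz":0},{"dx":5,"dy":2,"dz":-35,"wx":0,"wy":0,"wz":0},{"dx":15,"dy":6,"dz":-35,"wx":0,"wy":0,"wz":0},{"dx":25,"dy":11,"dz":-30,"wx":0,"wy":0,"wz":0},{"dx":30,"dy":13,"dz":-20,"wx":0,"wy":0,"wz":0},{"dx":33,"dy":15,"dz":-15,"wx":0,"wy":0,"wz":0},{"dx":33,"dy":15,"dz":-10,"wx":0,"wy":0,"wz":0},{"dx":33,"dy":15,"dz":-10,"wx":0,"wy":0,"wz":0}])

```text
clock: 15.23
ee_pos: [0.5474, -0.0507, 0.1775]
ee_rot: [-2.092, -2.342, 0.006]
contact_force: [0.8, -0.5, -0.4]
grip_width: 0.0154
```

Run:
```python
from h import *
s,p,r=pose();print(p,s["grip_width"],s["clock"])
plan([.602,.10,.21],orient(np.pi/2),8)
```

```text
[ 0.5473669  -0.05067553  0.17746419] 0.015374750239990052 15.2333
dist 20.442934908408514 ang 0.002573026315139362
{"dx": 17.9, "dy": 8.9, "dz": -4.1, "wx": -0.0, "wy": 0.0, "wz": -0.003}
{"dx": 17.9, "dy": 8.9, "dz": -4.1, "wx": -0.0, "wy": 0.0, "wz": -0.003}
{"dx": 17.9, "dy": 9.0, "dz": -4.1, "wx": -0.0, "wy": 0.0, "wz": -0.003}
{"dx": 17.9, "dy": 9.0, "dz": -4.1, "wx": -0.0, "wy": 0.0, "wz": -0.003}
{"dx": 17.9, "dy": 9.1, "dz": -4.1, "wx": -0.0, "wy": 0.0, "wz": -0.003}
{"dx": 17.8, "dy": 9.1, "dz": -4.1, "wx": -0.0, "wy": 0.0, "wz": -0.003}
{"dx": 17.8, "dy": 9.2, "dz": -4.1, "wx": -0.0, "wy": 0.0, "wz": -0.003}
{"dx": 17.8, "dy": 9.2, "dz": -4.1, "wx": -0.0, "wy": 0.0, "wz": -0.003}
```

Request:
jog_arm(moves=[{"dx":0,"dy":0,"dz":-8,"wx":0,"wy":0,"wz":-0.1},{"dx":0,"dy":0,"dz":-8,"wx":0,"wy":0,"wz":-0.12},{"dx":0,"dy":0,"dz":-8,"wx":0,"wy":0,"wz":-0.12}])

```text
clock: 15.48
ee_pos: [0.5501, -0.0373, 0.2026]
ee_rot: [-1.64, -2.676, 0.0]
contact_force: [-0.3, 0.1, -0.7]
grip_width: 0.0152
```

Run:
```python
from h import *
s,p,r=pose();print(p,s["joint_pos"].round(2),s["clock"],s["grip_width"])
R2=orient(np.pi/2,-1); print("yaw rel",(r.inv()*R2).as_rotvec())
```

```text
[ 0.55008388 -0.03731334  0.20256008] [-0.47  0.33  0.57  1.83 -0.21  1.04  0.66] 15.4833 0.015195955136721742
yaw rel [ 0.00310729 -0.00315015 -2.8030643 ]
```

Request:
jog_arm(moves=[{"dx":0,"dy":0,"dz":0,"wx":0,"wy":0,"wz":-0.12},{"dx":0,"dy":0,"dz":0,"wx":0,"wy":0,"wz":-0.12},{"dx":0,"dy":0,"dz":0,"wx":0,"wy":0,"wz":-0.12},{"dx":0,"dy":0,"dz":0,"wx":0,"wy":0,"wz":-0.12},{"dx":0,"dy":0,"dz":0,"wx":0,"wy":0,"wz":-0.12},{"dx":0,"dy":0,"dz":0,"wx":0,"wy":0,"wz":-0.12},{"dx":0,"dy":0,"dz":0,"wx":0,"wy":0,"wz":-0.12},{"dx":0,"dy":0,"dz":0,"wx":0,"wy":0,"wz":-0.12}])

```text
clock: 16.15
ee_pos: [0.5494, -0.0354, 0.2035]
ee_rot: [-0.161, -3.135, -0.003]
contact_force: [0.7, 0.1, -0.6]
grip_width: 0.0153
```

Request:
jog_arm(moves=[{"dx":0,"dy":0,"dz":0,"wx":0,"wy":0,"wz":-0.12},{"dx":0,"dy":0,"dz":0,"wx":0,"wy":0,"wz":-0.12},{"dx":0,"dy":0,"dz":0,"wx":0,"wy":0,"wz":-0.12},{"dx":0,"dy":0,"dz":0,"wx":0,"wy":0,"wz":-0.12},{"dx":0,"dy":0,"dz":0,"wx":0,"wy":0,"wz":-0.12},{"dx":0,"dy":0,"dz":0,"wx":0,"wy":0,"wz":-0.12},{"dx":0,"dy":0,"dz":0,"wx":0,"wy":0,"wz":-0.12},{"dx":0,"dy":0,"dz":0,"wx":0,"wy":0,"wz":-0.12}])

```text
clock: 16.82
ee_pos: [0.5468, -0.0361, 0.2014]
ee_rot: [1.361, -2.826, -0.007]
contact_force: [-0.8, 0.1, -0.7]
grip_width: 0.0151
```

Run:
```python
from h import *
s,p,r=pose();print(p,s["joint_pos"].round(2),s["clock"],s["grip_width"])
R2=orient(np.pi/2,-1); print("yaw rel",(r.inv()*R2).as_rotvec())
plan([.595,.09,.20],R2,9)
```

```text
[ 0.54682207 -0.03612742  0.20142915] [-0.17  0.3   0.18  1.82 -0.07  1.04  2.51] 16.8167 0.015051478947469363
yaw rel [ 7.36353750e-03 -1.81938278e-04 -8.05911305e-01]
dist 15.00258479255826 ang 0.08954944056476918
{"dx": -14.3, "dy": 4.6, "dz": 0.1, "wx": 0.001, "wy": -0.0, "wz": -0.09}
{"dx": -14.6, "dy": 3.3, "dz": 0.1, "wx": 0.001, "wy": -0.0, "wz": -0.09}
{"dx": -14.9, "dy": 1.9, "dz": 0.1, "wx": 0.001, "wy": -0.0, "wz": -0.09}
{"dx": -15.0, "dy": 0.6, "dz": 0.1, "wx": 0.001, "wy": -0.0, "wz": -0.09}
{"dx": -15.0, "dy": -0.7, "dz": 0.1, "wx": 0.001, "wy": -0.0, "wz": -0.09}
{"dx": -14.9, "dy": -2.1, "dz": 0.1, "wx": 0.001, "wy": -0.0, "wz": -0.09}
{"dx": -14.6, "dy": -3.4, "dz": 0.1, "wx": 0.001, "wy": -0.0, "wz": -0.09}
{"dx": -14.2, "dy": -4.7, "dz": 0.1, "wx": 0.001, "wy": -0.0, "wz": -0.09}
{"dx": -13.8, "dy": -6.0, "dz": 0.2, "wx": 0.001, "wy": -0.0, "wz": -0.09}
```

Request:
jog_arm(moves=[{"dx":-16,"dy":5,"dz":0,"wx":0,"wy":0,"wz":-0.06},{"dx":-16,"dy":4,"dz":0,"wx":0,"wy":0,"wz":-0.06},{"dx":-16,"dy":3,"dz":0,"wx":0,"wy":0,"wz":-0.06},{"dx":-16,"dy":2,"dz":0,"wx":0,"wy":0,"wz":-0.06},{"dx":-17,"dy":1,"dz":0,"wx":0,"wy":0,"wz":-0.06},{"dx":-17,"dy":0,"dz":0,"wx":0,"wy":0,"wz":-0.06},{"dx":-17,"dy":0,"dz":0,"wx":0,"wy":0,"wz":-0.06},{"dx":-17,"dy":0,"dz":0,"wx":0,"wy":0,"wz":0}])

```text
clock: 17.48
ee_pos: [0.59, 0.0877, 0.1992]
ee_rot: [1.941, -2.458, -0.009]
contact_force: [1.1, -0.5, -1.0]
grip_width: 0.0152
```

Run:
```python
from h import *
s,p,r=pose();print(p,s["joint_pos"].round(2),s["clock"],s["grip_width"])
R2=orient(np.pi/2,-1); print("yaw rel",(r.inv()*R2).as_rotvec())
im,d=vision.grab_frame("wrist"); cv2.imwrite("pics/wrist17.png",im); c=cam("wrist"); P=cloud("wrist",d,c)
np.save("w17.npy",P)
im,d=vision.grab_frame("side"); cv2.imwrite("pics/side17.png",cv2.resize(im[70:230,150:330],None,fx=4,fy=4))
plan([.5966,.1487,.16],R.from_rotvec([0,0,0])*r,4)
```

```text
[0.59000962 0.08767716 0.19922103] [-0.27  0.39  0.06  1.69 -0.03  1.07  2.7 ] 17.4833 0.015234797375600849
yaw rel [ 0.01134575 -0.00183832 -0.36694164]
dist 17.567970622242292 ang 0.0004557838130088696
{"dx": -14.5, "dy": 1.6, "dz": 9.7, "wx": 0.0, "wy": 0.0, "wz": 0.0}
{"dx": -14.5, "dy": 1.6, "dz": 9.7, "wx": 0.0, "wy": 0.0, "wz": 0.0}
{"dx": -14.5, "dy": 1.6, "dz": 9.7, "wx": 0.0, "wy": 0.0, "wz": 0.0}
{"dx": -14.5, "dy": 1.6, "dz": 9.7, "wx": 0.0, "wy": 0.0, "wz": 0.0}
```

View pics/wrist17.png

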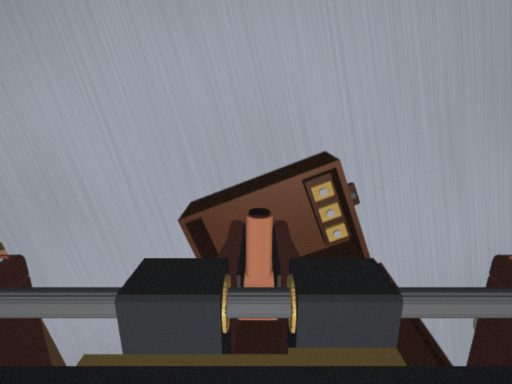

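View pics/side17.png

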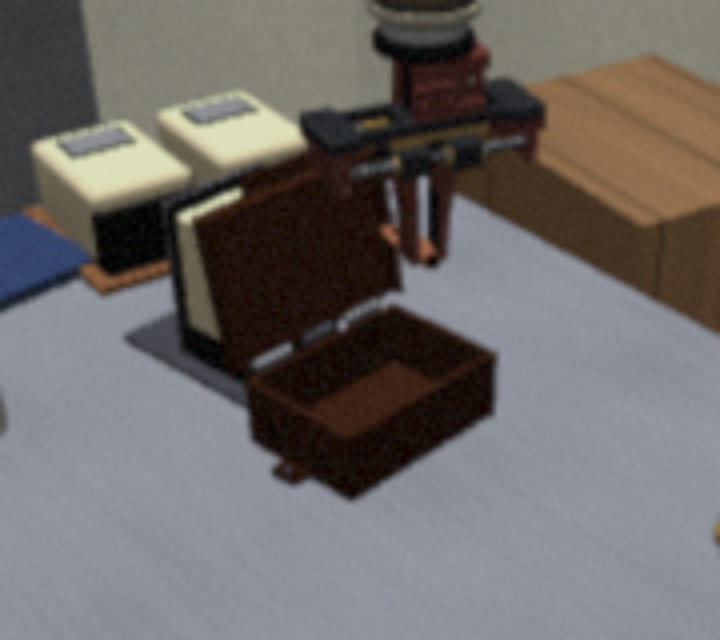

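Run:
```python
from h import *
P=np.load("w17.npy")[:250].reshape(-1,3)
b=np.array([.583,.159,0]); x=(P-b)@bx; y=(P-b)@by
m=(P[:,2]>.060)&(P[:,2]<.072)&(abs(x)<.09)&(abs(y)<.12); print(m.sum(),np.percentile(x[m],[1,10,50]).round(4),np.percentile(y[m],[1,99]).round(4))
f=(P[:,2]>.002)&(P[:,2]<.014)&(abs(x)<.055)&(abs(y)<.085); print("floor z",f.sum(),np.median(P[f,2]))
print(cv2.minAreaRect(P[m][:,:2].astype(np.float32)*1000))
r=pose()[2]
plan([.5974,.1426,.13],r,4)
```

```text
1948 [-0.0598 -0.0594 -0.0547] [-0.0939  0.0892]
floor z 3476 0.005481324653479697
((586.270751953125, 154.39852905273438), (184.3822479248047, 110.17361450195312), 7.64183235168457)
dist 21.6762690743363 ang 0.0
{"dx": -13.1, "dy": 1.0, "dz": 17.2, "wx": 0.0, "wy": 0.0, "wz": 0.0}
{"dx": -13.1, "dy": 1.0, "dz": 17.2, "wx": 0.0, "wy": 0.0, "wz": 0.0}
{"dx": -13.1, "dy": 1.0, "dz": 17.2, "wx": 0.0, "wy": 0.0, "wz": 0.0}
{"dx": -13.1, "dy": 1.0, "dz": 17.2, "wx": 0.0, "wy": 0.0, "wz": 0.0}
```

Request:
jog_arm(moves=[{"dx":-13,"dy":1,"dz":10,"wx":0,"wy":0,"wz":0},{"dx":-13,"dy":1,"dz":15,"wx":0,"wy":0,"wz":0},{"dx":-13,"dy":1,"dz":17,"wx":0,"wy":0,"wz":0},{"dx":-13,"dy":1,"dz":17,"wx":0,"wy":0,"wz":0},{"dx":-4,"dy":1,"dz":10,"wx":0,"wy":0,"wz":0},{"dx":0,"dy":0,"dz":0,"wx":0,"wy":0,"wz":0}])

```text
clock: 18.08
ee_pos: [0.5969, 0.1451, 0.1244]
ee_rot: [1.931, -2.464, -0.009]
contact_force: [-0.3, -0.1, -0.8]
grip_width: 0.0154
```

Run:
```python
from h import *
s,p,r=pose();print(p,s["joint_pos"].round(2),s["clock"],s["grip_width"],r.as_matrix()[:,2].round(3))
im,d=vision.grab_frame("wrist"); cv2.imwrite("pics/wrist18.png",im)
im,d=vision.grab_frame("side"); cv2.imwrite("pics/side18.png",cv2.resize(im[70:230,150:330],None,fx=4,fy=4))
y=R.from_euler("z",np.arctan2(r.as_matrix()[1,0],r.as_matrix()[0,0]))
M=np.column_stack([y.apply([1,0,0]),-y.apply([0,1,0]),[0,0,-1]])
plan([.599,.148,.04],R.from_matrix(M),4)
```

```text
[0.59689223 0.1450727  0.12440835] [-0.34  0.49  0.04  1.72 -0.02  0.94  2.6 ] 18.0833 0.015429680803743196 [-0.012 -0.002 -1.   ]
dist 21.65524061813318 ang 0.0024031039539869673
{"dx": -1.1, "dy": -0.2, "dz": 21.6, "wx": 0.002, "wy": -0.001, "wz": -0.0}
{"dx": -1.1, "dy": -0.2, "dz": 21.6, "wx": 0.002, "wy": -0.001, "wz": -0.0}
{"dx": -1.0, "dy": -0.1, "dz": 21.6, "wx": 0.002, "wy": -0.001, "wz": -0.0}
{"dx": -1.0, "dy": -0.1, "dz": 21.6, "wx": 0.002, "wy": -0.001, "wz": -0.0}
```

View pics/wrist18.png

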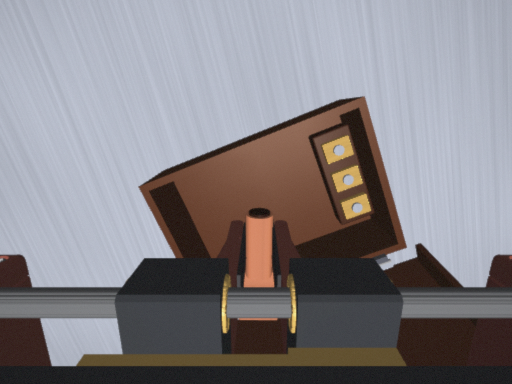

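View pics/side18.png

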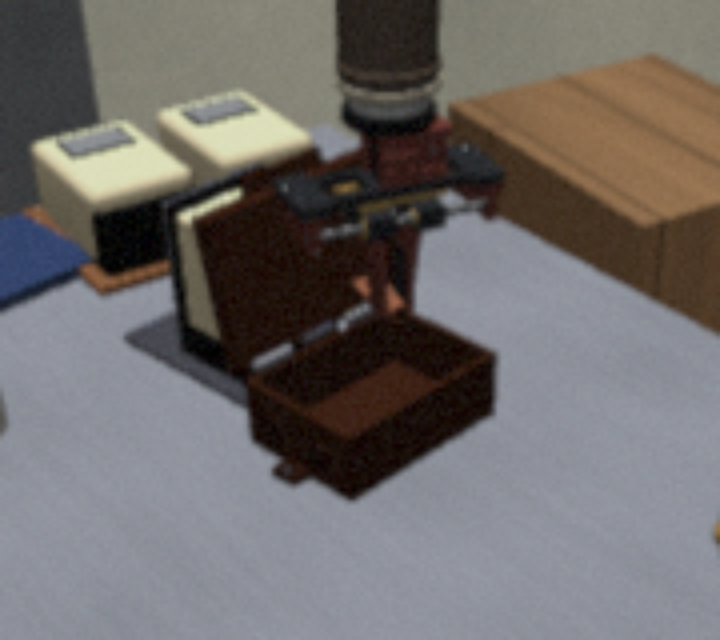

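Request:
jog_arm(moves=[{"dx":-1,"dy":0,"dz":12,"wx":0.002,"wy":-0.001,"wz":-0.02},{"dx":-1,"dy":0,"dz":15,"wx":0.002,"wy":-0.001,"wz":-0.02},{"dx":-1,"dy":0,"dz":15,"wx":0.002,"wy":-0.001,"wz":-0.02},{"dx":-1,"dy":0,"dz":15,"wx":0.002,"wy":-0.001,"wz":-0.02},{"dx":0,"dy":0,"dz":10,"wx":0.002,"wy":0,"wz":-0.02},{"dx":0,"dy":0,"dz":0,"wx":0,"wy":0,"wz":0}])

```text
clock: 18.68
ee_pos: [0.6043, 0.1415, 0.065]
ee_rot: [-2.047, 2.37, -0.015]
contact_force: [0.2, -0.1, -1.0]
grip_width: 0.0155
```

Run:
```python
from h import *
s,p,r=pose();print(p,s["joint_pos"].round(2),s["clock"],s["grip_width"],r.as_matrix()[:,2].round(3),s["contact_force"])
im,d=vision.grab_frame("wrist"); cv2.imwrite("pics/wrist19.png",im)
```

```text
[0.6043095  0.14148589 0.06496673] [-0.32  0.56  0.01  1.77 -0.    0.8   2.69] 18.6833 0.015514396883730477 [ 0.014 -0.    -1.   ] [ 0.20951806 -0.06057636 -1.00224725]
```

View pics/wrist19.png

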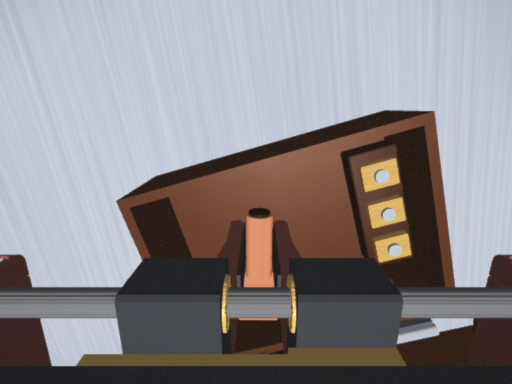

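Request:
jog_arm(moves=[{"dx":-2,"dy":2,"dz":11,"wx":-0.005,"wy":0,"wz":0},{"dx":-2,"dy":2,"dz":11,"wx":-0.005,"wy":0,"wz":0},{"dx":-2,"dy":1,"dz":11,"wx":-0.003,"wy":0,"wz":0},{"dx":0,"dy":0,"dz":9,"wx":0,"wy":0,"wz":0},{"dx":0,"dy":0,"dz":0,"wx":0,"wy":0,"wz":0}])

```text
clock: 19.15
ee_pos: [0.6034, 0.1484, 0.0237]
ee_rot: [-2.043, 2.377, -0.002]
contact_force: [-0.6, -0.8, -1.6]
grip_width: 0.0155
```

Run:
```python
from h import *
s,p,r=pose();print(p,s["joint_pos"].round(2),s["grip_width"],r.as_matrix()[:,2].round(3),s["contact_force"])
b=np.array([.585,.163,0]);print((p-b)@bx,(p-b)@by)
```

```text
[0.60341223 0.14836709 0.023715  ] [-0.33  0.62  0.01  1.78 -0.01  0.73  2.68] 0.015513401812369284 [ 0.006  0.003 -1.   ] [-0.61188781 -0.79591511 -1.62923596]
-0.01693949786037025 -0.016315190952020688
```

Request:
jog_arm(moves=[{"dx":0,"dy":0,"dz":5,"wx":-0.003,"wy":0,"wz":0},{"dx":0,"dy":0,"dz":4,"wx":-0.003,"wy":0,"wz":0},{"dx":0,"dy":0,"dz":2,"wx":0,"wy":0,"wz":0},{"dx":0,"dy":0,"dz":0,"wx":0,"wy":0,"wz":0}])

```text
clock: 19.48
ee_pos: [0.6031, 0.1487, 0.0106]
ee_rot: [-2.048, 2.381, 0.006]
contact_force: [-0.1, -0.3, -0.9]
grip_width: 0.0152
```

Request:
jog_arm(moves=[{"dx":0,"dy":0,"dz":1.5,"wx":0,"wy":0,"wz":0},{"dx":0,"dy":0,"dz":0,"wx":0,"wy":0,"wz":0}])

```text
clock: 19.65
ee_pos: [0.6035, 0.1487, 0.0093]
ee_rot: [-2.047, 2.381, 0.006]
contact_force: [0.3, -0.2, -1.2]
grip_width: 0.0155
```

Request:
jog_arm(moves=[{"dx":0,"dy":0,"dz":0.8,"wx":0,"wy":0,"wz":0},{"dx":0,"dy":0,"dz":0,"wx":0,"wy":0,"wz":0}])

```text
clock: 19.82
ee_pos: [0.6039, 0.1487, 0.0093]
ee_rot: [-2.046, 2.38, 0.005]
contact_force: [0.2, 0.7, -1.4]
grip_width: 0.0151
```

Request:
jog_arm(moves=[{"dx":0,"dy":0,"dz":0.8,"wx":0,"wy":0,"wz":0},{"dx":0,"dy":0,"dz":0,"wx":0,"wy":0,"wz":0}])

```text
clock: 19.98
ee_pos: [0.6043, 0.1488, 0.0092]
ee_rot: [-2.046, 2.379, 0.005]
contact_force: [-0.2, -0.3, -1.0]
grip_width: 0.015
```

Request:
jog_arm(moves=[{"dx":0,"dy":0,"dz":1.8,"wx":0,"wy":0,"wz":0}])

```text
clock: 20.07
ee_pos: [0.6045, 0.1488, 0.0088]
ee_rot: [-2.045, 2.379, 0.004]
contact_force: [-10.0, -2.2, 28.6]
grip_width: 0.0151
```

Request:
jog_arm(moves=[{"dx":0,"dy":0,"dz":1.8,"wx":0,"wy":0,"wz":0}])

```text
clock: 20.15
ee_pos: [0.6045, 0.1488, 0.0088]
ee_rot: [-2.045, 2.379, 0.004]
contact_force: [-8.1, -2.2, 23.1]
grip_width: 0.0154
```

Request:
jog_arm(moves=[{"dx":0,"dy":0,"dz":-0.3,"wx":0,"wy":0,"wz":0},{"dx":0,"dy":0,"dz":0,"wx":0,"wy":0,"wz":0}])

```text
clock: 20.32
ee_pos: [0.6048, 0.1489, 0.0102]
ee_rot: [-2.044, 2.378, 0.004]
contact_force: [-0.4, -0.0, -0.8]
grip_width: 0.0154
```

Request:
jog_arm(moves=[{"dx":0,"dy":0,"dz":0,"wx":0,"wy":0,"wz":0},{"dx":0,"dy":0,"dz":0,"wx":0,"wy":0,"wz":0},{"dx":0,"dy":0,"dz":0,"wx":0,"wy":0,"wz":0},{"dx":0,"dy":0,"dz":0,"wx":0,"wy":0,"wz":0},{"dx":0,"dy":0,"dz":0,"wx":0,"wy":0,"wz":0},{"dx":0,"dy":0,"dz":0,"wx":0,"wy":0,"wz":0}], claw=0)

```text
clock: 20.82
ee_pos: [0.6049, 0.149, 0.0092]
ee_rot: [-2.044, 2.378, 0.004]
contact_force: [0.6, -0.8, -0.6]
grip_width: 0.0439
```

Run:
```python
from h import *
s,p,r=pose();print(p,s["joint_pos"].round(2),s["grip_width"],r.as_matrix()[:,2].round(3),s["contact_force"])
im,d=vision.grab_frame("wrist"); cv2.imwrite("pics/wrist20.png",im)
im,d=vision.grab_frame("side"); cv2.imwrite("pics/side20.png",cv2.resize(im[70:230,150:330],None,fx=4,fy=4))
```

```text
[0.60491759 0.14898173 0.00924077] [-0.32  0.65  0.01  1.78 -0.01  0.71  2.68] 0.04393717288230751 [ 0.003  0.005 -1.   ] [ 0.59314281 -0.84739909 -0.59460866]
```

View pics/wrist20.png

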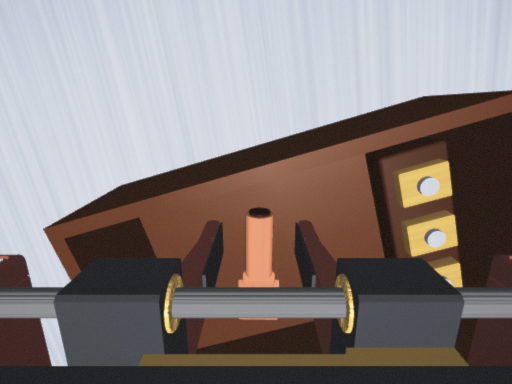

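View pics/side20.png

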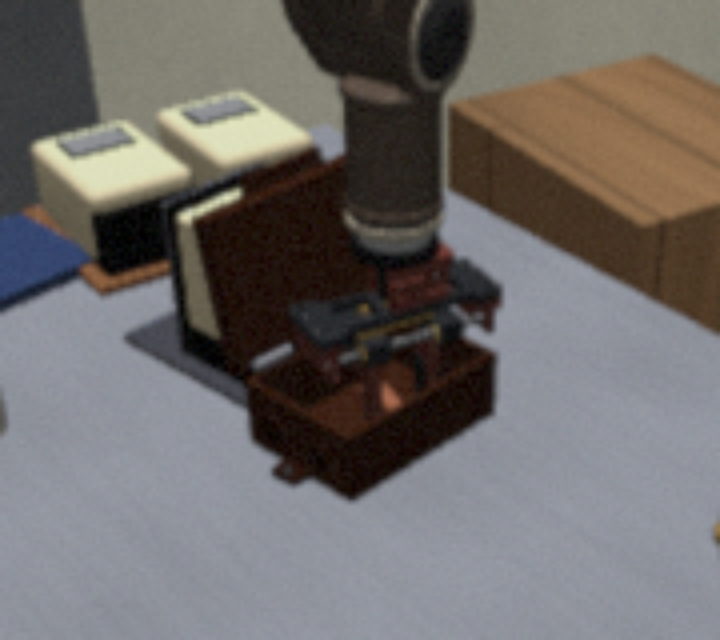

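Released on the floor. Going straight up, then backing away from the lid.

Request:
jog_arm(moves=[{"dx":0,"dy":0,"dz":-8,"wx":0,"wy":0,"wz":0},{"dx":0,"dy":0,"dz":-15,"wx":0,"wy":0,"wz":0},{"dx":0,"dy":0,"dz":-25,"wx":0,"wy":0,"wz":0},{"dx":3,"dy":0,"dz":-30,"wx":0,"wy":0,"wz":0},{"dx":8,"dy":0,"dz":-35,"wx":0,"wy":0,"wz":0},{"dx":20,"dy":0,"dz":-35,"wx":0,"wy":0,"wz":0},{"dx":30,"dy":0,"dz":-25,"wx":0,"wy":0,"wz":0},{"dx":35,"dy":0,"dz":-20,"wx":0,"wy":0,"wz":0}])

```text
clock: 21.58
ee_pos: [0.5864, 0.0596, 0.2074]
ee_rot: [2.064, -2.367, -0.015]
contact_force: [0.2, 0.0, 0.3]
grip_width: 0.0439
```

Request:
jog_arm(moves=[{"dx":38,"dy":0,"dz":-10,"wx":0,"wy":0,"wz":0},{"dx":38,"dy":0,"dz":-10,"wx":0,"wy":0,"wz":0},{"dx":38,"dy":0,"dz":0,"wx":0,"wy":0,"wz":0},{"dx":30,"dy":0,"dz":0,"wx":0,"wy":0,"wz":0},{"dx":0,"dy":0,"dz":0,"wx":0,"wy":0,"wz":0}])

```text
clock: 22.0
ee_pos: [0.5719, -0.0643, 0.2307]
ee_rot: [-2.051, 2.379, -0.001]
contact_force: [-0.1, -2.0, -1.4]
grip_width: 0.0442
```

Run:
```python
from h import *
s,p,r=pose();print(p,s["joint_pos"].round(2),s["clock"])
for n in ["scene","side"]:
    im,d=vision.grab_frame(n); P=cloud(n,d); np.save(n+"21.npy",P)
    cv2.imwrite(f"pics/{n}21.png",cv2.resize(im[70:230,150:330] if n=="side" else im[200:340,200:380],None,fx=4,fy=4,interpolation=cv2.INTER_CUBIC))
    x=(P-hinge)@bx; y=(P-hinge)@by
    m=(x>-.15)&(x<.02)&(abs(y)<.1)&(P[...,2]<.05)
    a=im.astype(int); l=m&(a[...,2]-a[...,0]>45)&(a[...,2]>90)
    print(n,"lug",l.sum(),(x[l]+.071).min() if l.any() else 0,(x[l]+.071).max() if l.any() else 0,y[l].mean() if l.any() else 0,np.median(P[l][:,2]) if l.any() else 0)
    # lid plane fit: points brown above .085
    q=(P[...,2]>.09)&(P[...,2]<.235)&(abs(y)<.095)&(x>-.02)&(x<.06)&(a[...,2]<110)&(a[...,1]<60)
    Q=np.c_[x[q],P[...,2][q]]
    if len(Q)>20:
        k=np.polyfit(Q[:,1],Q[:,0],1); print("lid pts",len(Q),"slope->angle",1.5708+np.arctan(k[0]),"x at z.157",np.polyval(k,.157))
```

```text
[ 0.57193861 -0.06433752  0.23070575] [ 0.41  0.37 -0.49  1.68  0.19  1.14  2.85] 22.0
scene lug 104 -0.04453948087377864 0.003969598457317786 0.021648803191571732 0.022229589151201767
lid pts 874 slope->angle 1.6279947150719716 x at z.157 0.025181279333019946
side lug 47 -0.00824014088022676 0.04659632248519055 -0.022341276965024633 0.01320938107775882
lid pts 1542 slope->angle 1.726049971766197 x at z.157 0.01749075361190281
```

View pics/scene21.png

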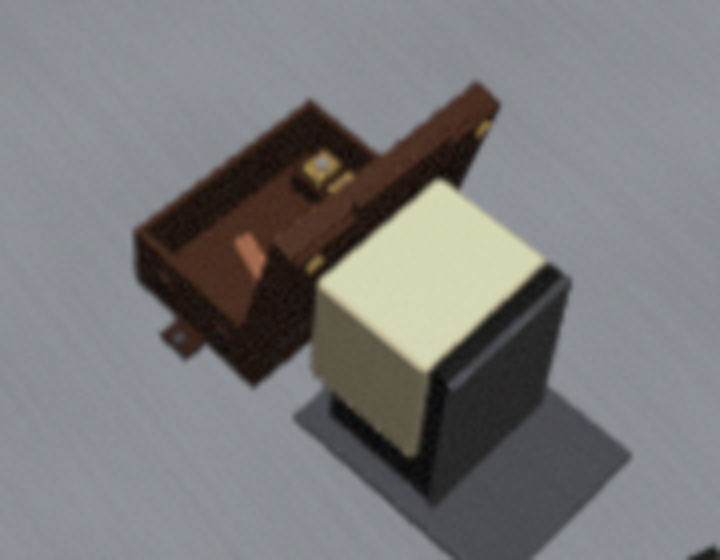

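View pics/side21.png

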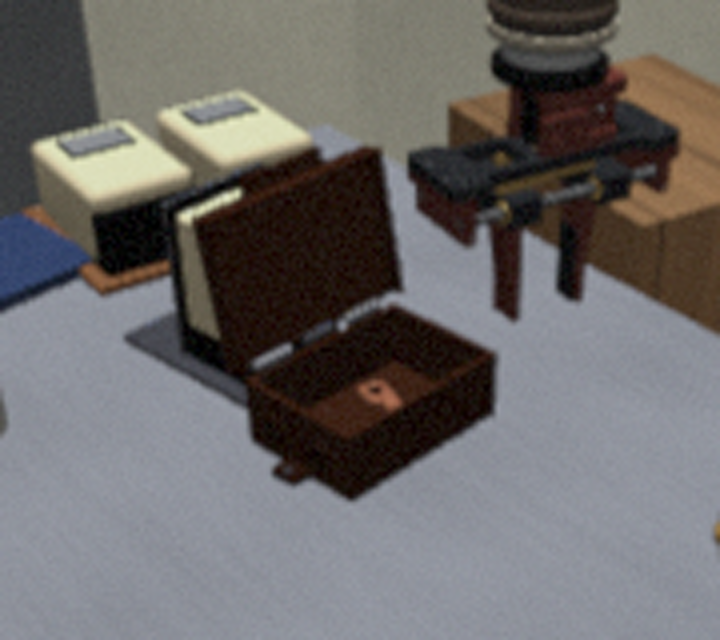

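Request:
jog_arm(moves=[{"dx":0,"dy":0,"dz":0,"wx":0,"wy":0,"wz":0.08},{"dx":0,"dy":0,"dz":0,"wx":0,"wy":0,"wz":0.08},{"dx":0,"dy":0,"dz":0,"wx":0,"wy":0,"wz":0.08},{"dx":0,"dy":0,"dz":0,"wx":0,"wy":0,"wz":0.08},{"dx":0,"dy":0,"dz":0,"wx":0,"wy":0,"wz":0}])

```text
clock: 22.52
ee_pos: [0.5729, -0.0472, 0.2315]
ee_rot: [-1.649, 2.67, 0.006]
contact_force: [0.4, 0.8, -0.7]
grip_width: 0.0443
```

Run:
```python
from h import *
s,p,r=pose();print(p,s["joint_pos"].round(2),s["clock"])
im,d=vision.grab_frame("scene"); cv2.imwrite("pics/scene22.png",im)
i0=cv2.imread("pics/scene0.png"); g0=cv2.cvtColor(i0,6).astype(np.float32); g1=cv2.cvtColor(im,6).astype(np.float32)
for n,(u0,u1,v0,v1) in dict(meter=(292,358,270,340),mug=(378,412,242,288),gland=(172,194,202,222),reel=(247,271,154,180),tin=(140,168,182,212),pliers=(180,220,124,152)).items():
    print(n,cv2.phaseCorrelate(g0[v0:v1,u0:u1],g1[v0:v1,u0:u1],cv2.createHanningWindow((u1-u0,v1-v0),cv2.CV_32F)))
im,d=vision.grab_frame("side"); P=cloud("side",d)
b=boxes_of("side","lug")[:1]; q=spot_point("side","lug")[:1]; print(b,q)
if q: 
    w=ray("side",q[0]["xy"],.006); print("lug origin box frame",((w-boxo)@bx).round(4),((w-boxo)@by).round(4))
q=spot_point("scene","lug")[:1]; print(q, [((ray("scene",k["xy"],.006)-boxo)@bx,(ray("scene",k["xy"],.006)-boxo)@by) for k in q])
```

```text
[ 0.5728904  -0.04718601  0.23145334] [ 0.33  0.35 -0.43  1.69  0.15  1.13  2.54] 22.5167
meter ((0.10439906762905338, 0.09165999117228552), 1.0398908702679623)
mug ((-0.06545936946514175, -0.11252315243247679), 0.96441792310388)
gland ((-0.1758915763302813, -0.06493395574650762), 0.963767851392428)
reel ((-0.1333789329291104, 0.5495580861163205), 0.9766172711496)
tin ((0.1419673834894457, 0.03134392272031228), 0.985999124844869)
pliers ((0.2023673237995034, -0.13983682993838364), 0.7395232947667439)
[{'extent': [138.6, 166.6, 26.6, 28.1], 'p': 0.44}] [{'xy': [226.4, 155.8], 'p': 0.45}]
lug origin box frame 0.143 -0.0433
[{'xy': [262.4, 267.8], 'p': 0.45}] [(np.float64(-0.007036643047361816), np.float64(-0.023854951088787248))]
```

Run:
```python
from h import *
a=cv2.cvtColor(cv2.imread("pics/scene16.png"),6).astype(np.float32);b=cv2.cvtColor(cv2.imread("pics/scene22.png"),6).astype(np.float32)
w=(slice(215,275),slice(262,330)); print("lid drift",cv2.phaseCorrelate(a[w],b[w],cv2.createHanningWindow((68,60),cv2.CV_32F)))
print(arm.close_job())
```

```text
lid drift ((-0.004435369791195853, 0.05951609208382891), 0.962784140198319)
the job is handed in; nothing more can be done
None
```

I leaned the lid open against the meter and laid the lug on the floor of the box. I handed the job in at about 22.6 s of the 72 s allowed.

**Lid:** I lifted the lip with closed fingertips and took the lid over its balance point. I then eased it back in 1.5 mm steps until the finger felt about 5 N at an angle of about 1.76 rad. That is roughly 8–9 N on the enamel by my estimate, against the 15 N limit. I held it about 0.3 s and backed off slowly.

**Lug:** I gripped it across the barrel and lowered it until it touched the floor. The tool felt 29 N there for about 0.2 s, more than I meant, but under the 40 N limit. I then let go and backed the arm clear.

**Last checks:**
- **Lid position:** it had not moved between the picture taken after release and the last one (under 0.1 px).
- **Meter and bystanders:** the meter had not shifted measurably (about 0.15 px). The other loose things showed no shift above 0.6 px.
- **Lug position:** the scene camera puts it at about x -7, y -24 mm in the box, and it looks flat on the floor.

**Not confirmed or in disagreement:**
- **Lid contact after release:** I could not measure the force between lid and meter once I let go. I expect contact to hold because the hinge drag and the lid's weight both keep it there.
- **Lid angle from depth images:** the two cameras gave 1.63 and 1.73 rad. Those fits mixed several faces of the lid, so I relied on the 1.76 rad from the finger.
- **Lug from the side camera:** the network's answers were plainly wrong, outside the box, so I ignored them.
- **Wrist joint 7:** it reached 2.85 rad, just short of its 2.86 limit, while backing away. I turned it back to 2.54 before handing in.

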